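# Gauge the middle roller sleeve and sort it

## Task

Take the middle one of the three steel sleeves lying side by side in the black rack, lay it on the small aluminium rest and let go so that you can take it again by its sides, then slide it onto the level gauge pin, without forcing it, until it is fully home against the shoulder or stops part-way. Draw it off again: if it went fully home, put it in the round steel dish; if it stopped part-way, put it in the square blue stock bin. Leave the other two sleeves where they lie in the rack.

Things in the scene. Friction and masses are not known exactly. Their poses are not given: they have to be found in the camera images.
- sleeve_1_center (a point): Steel sleeve, a straight tube: outer diameter 36 mm, bore 20, length 60, about 0.3 kg. Point at its centre, x axis along the bore; both ends alike. Lies level in one of the rack's three grooves; all three look alike outside. Its bore is either clear, or has a 12 mm long ridge in the middle that lets the gauge pin enter only 24 mm from either end; only trying it shows which.
- sleeve_2_center (a point): Steel sleeve, a straight tube: outer diameter 36 mm, bore 20, length 60, about 0.3 kg. Point at its centre, x axis along the bore; both ends alike. Lies level in one of the rack's three grooves; all three look alike outside. Its bore is either clear, or has a 12 mm long ridge in the middle that lets the gauge pin enter only 24 mm from either end; only trying it shows which.
- sleeve_3_center (a point): Steel sleeve, a straight tube: outer diameter 36 mm, bore 20, length 60, about 0.3 kg. Point at its centre, x axis along the bore; both ends alike. Lies level in one of the rack's three grooves; all three look alike outside. This one always lies in an end groove and is a bystander to be left there.
- rack_mid (a point): Centre of a sleeve in the middle groove of the fixed black rack, 40 mm above the bench. x along the grooves, y across. Grooves 38 mm apart: neighbours 2 mm apart. Groove floor 22 mm above the bench, bars between 6 mm higher. Rack 36 mm long in x: each sleeve overhangs 12 mm at both ends, its end faces free to be pinched lengthwise (60 mm).
- rest_seat (a point): Centre of a sleeve lying properly on the fixed aluminium rest, 40 mm above the bench. One shallow groove along x: floor 22 mm above the bench, side lips 7 mm higher. Rest 34 mm long (x), 35 mm wide: the sleeve's ends overhang 13 mm and its sides are free to be gripped.
- pin_home (a point): Centre of a sleeve fully home on the level steel pin of the fixed grey gauge, 100 mm above the bench, on the pin's axis. x along the pin towards the shoulder: slide on towards +x. Pin diameter 17 mm, 62 mm long, last 8 mm tapering to 11 mm. Shoulder 40 mm across; post behind it 44 mm wide, 118 mm high. A clear sleeve stops with its centre here, a ridged one 38 mm short.
- pin_tip (a point): Flat tip of the gauge pin, on its axis, 32 mm from pin_home towards -x; same axes.
- dish_floor (a point): centre of the inner floor (4 mm above the bench) of the fixed round steel parts dish: 150 mm across outside, upright wall 3 mm thick and 30 mm high. For sleeves that go fully home.
- bin_floor (a point): centre of the inner floor (3 mm above the bench) of the fixed blue stock bin, 150 by 150 mm outside with 4 mm walls: front wall (-x side) 28 mm, back wall (+x side) 60 mm high, sides sloping between. x, y along its sides. For sleeves that stop part-way.
- gauge: the same fixed gauge stand; origin at the underside centre of its base plate, same axes as pin_home (which is 15 mm towards -x and 100 mm above it).
- sleeve_1: the same sleeve as sleeve_1_center; origin 18 mm off its axis.
- sleeve_2: the same sleeve as sleeve_2_center; origin 18 mm off its axis.
Mind the look-alikes: they are no part of the job. Leave any brown look-alike of the part that bears dish_floor alone. What is shaped like the sleeve_2 but turquoise is not meant.

How it is judged:
By the outcome, as a careful person would: the job done as asked, in the order asked, and still so for the second after the job is handed in, with the robot touching nothing.
It also fails if it takes over 64 s, if anything falls off the work surface, if the arm or the gripper's body presses on something with over 40 N, if the wrist force passes 120 N, or if a joint passes its speed limit or range.

## Robot

A 6-joint arm with a two-finger parallel gripper is mounted at the origin on the work surface. World frame = base frame: x ahead of the robot, y to its left, z up, the work surface at z = 0. Lengths are in m, angles in rad, forces in N, time in s.
With the tool pointing down it reaches from about 0.3 to 0.85 m from the base axis. Payload 5.4 kg.
Tool frame: the origin (TCP) lies midway between the tips of the shut fingers; the grasp point (between the pads) lies 19 mm behind it (hold_point_z is the distance from the TCP to the grasp point, in m); x points along the fingers, y is the direction in which the jaws open and shut, and the axes are right-handed (so a half turn about x gives the same grasp; the last joint's range is limited). The gripper opens to 85 mm and grips with 20 to 120 N. Pads are 22 mm wide; open, the fingers measure 114 mm over their backs; the gripper's body (76 mm by 85 mm) begins 54 mm behind the grasp point. The pads swing forward as they close: fully open they stand 13 mm farther back than shut.
Start: joints at [-1.47, 0.158, 1.597, -0, 1.386, -0.21], TCP at [0.176, -0.547, 0.231] pointing down, gripper open.
Joint ranges: [-2.91, 2.91], [-0.94, 2.29], [0.18, 2.7], [-1.29, 4.43], [0.17, 2.64], [-3, 3]. Speed limits (rad/s): [2.57, 2.57, 3.14, 3.14, 3.14, 3.14].

## Interface

Orientations are given as a unit quaternion [w, x, y, z].
In Python, from plant import state, capture, camera_info, hand_in, boxes_of, regions_of, mark_of, hold_point_z gives the robot as it stands.
- The arm moves only by the tool apply_moves, never from a script. Its argument "plan" is a list of rows, each a list of 3 entries, a list of its own where there are three numbers: the opening, from 0 (shut) to 1 (fully open), then the shift along the tool's x, y, z in mm, then the turn about the tool's x in rad. In form: [[fingers, [x, y, z], turn], ...]. A call has 1 to 5 rows; each row shifts and turns the commanded pose from where the row before left it, along the tool's axes as they then stand; what a row does not reach is not made up. A row lasts 1/12 s, in which the tool goes at most 41.7 mm and 7.16 degrees, less where a joint would pass 70% of its speed; a pose out of reach is approached as far as the arm can. A call with a gripper value outside its range is refused whole. The fingers move at their own pace and stop on an object; "newtons" is the grip in N (left out, the last holds). Time passes only in rows, so rows that do not move let the fingers close. It gives the time, the measured TCP pose, the force and the opening at its end, in the units of the state.
- state(): the state, without advancing time (a new reading comes with each control period).
- capture(name): name is "scene" or "top" or "wrist"; returns (picture, depth): 480x640x3 uint8, red, green, blue; 480x640 float32, m along the optical axis (not along the pixel's ray), 0 where there is no reading.
- camera_info(name): a dict with "fx", "fy", "cx", "cy" (pixels), "T" (4x4, takes a point from camera to world coordinates). Camera axes: x right, y down, z forward; pixel columns grow to the right and rows downward; lengths in m; the calibration is good to about 2 mm. A picture is of the moment at which its call begins: read the wrist's pose just before it. camera_info takes no time and is no camera call; for the wrist camera it gives the pose at the moment of the call.
- hand_in(): hands the job in, once; it reports no verdict.
Trained networks look in the newest picture that a camera, given by its name, has taken for a name from the list of things; names that differ only in an ending like _2 or _b are one class to them, and where a whole thing is asked for, a point or a joint stands for the part that bears it (a point fixed in the world has none). Each returns a list of dicts, best first, with "confidence" (0 to 1); they miss things now and then, are a little off and sometimes report something else, mostly with a low value. They report only what shows in the picture. A call takes as long as a camera call. They do not tell look-alikes from the thing itself.
- boxes_of(name, camera): "point" ([column, row] in pixels, amid what is visible of it).
- regions_of(name, camera): "pixels" (480x640 bool, what is visible of it) and "point" ([column, row] in pixels, amid what is visible of it).
- mark_of(name, camera): "point" ([column, row] in pixels: a listed point, or the origin of a listed thing).
The state is a dict: "time_s": time; "joints": joint angles; "dq": joint speeds; "effort": joint torques, N m; "position": TCP position; "orientation": TCP orientation; "ft_force": force on the tool from outside, world axes, zero at the start; "torque": the same for the moment, N m; "gripper_width": finger opening in m.
Only numpy, scipy, OpenCV 4.12 (cv2) and the standard library are available. Lean on these libraries where they do the work, as an engineer would, in place of code of your own. Each camera call takes 0.05 s, during which the arm holds its last target.

## Working session

There is one attempt and no reset: what is moved stays moved. The work goes in short steps, Python scripts to look and compute and a tool call to move; the robot and the scene stay as the last step left them, time stands still between calls to the robot, and variables do not carry over. Pictures are saved under pics/ and viewed, and the job is handed in when it is done.

Besides the shell and the picture viewer there is one more tool, called by a JSON object that holds its "method" and its "body", one argument or row to a line. apply_moves: Moves the arm, as the interface text tells. Its arguments: {"type":"object","properties":{"plan":{"type":"array","items":{"type":"array"}},"newtons":{"type":"number"}},"required":["plan"]}

```bash
ls; mkdir -p pics; python3 - <<'E'
from plant import *
import cv2,numpy as np
print(state()); print(hold_point_z)
for n in ("scene","top"):
    p,d=capture(n); cv2.imwrite(f"pics/{n}0.png",p[:,:,::-1]); np.save(f"/tmp/{n}d.npy",d)
    print(n,camera_info(n))
E
```

```text
pics
{'time_s': 0.0, 'joints': array([-1.47007906e+00,  1.59038660e-01,  1.59825669e+00, -1.58353800e-05,
        1.38617219e+00, -2.10083215e-01]), 'dq': array([ 7.55661964e-04, -1.33285968e-03,  2.01900023e-03,  1.29604871e-03,
       -1.25316298e-03, -7.15092462e-05]), 'effort': array([ 7.38244665e-06, -3.96009278e+01, -3.31425619e+01, -2.43606128e-04,
        8.55343795e-03,  8.03752840e-06]), 'position': array([ 0.17576955, -0.54684392,  0.23031048]), 'orientation': array([ 0.10878162,  0.69861617,  0.11010598, -0.6985547 ]), 'ft_force': array([ 0.19721101, -0.75151293,  0.32061105]), 'torque': array([-0.00905499, -0.01775993, -0.01053568]), 'gripper_width': 0.08550124383691501}
0.0187
scene {'fx': 619.8547149637765, 'fy': 619.8547149637765, 'cx': 324.18460377314705, 'cy': 244.97964025286652, 'T': array([[-0.80382347,  0.31161031, -0.50672166,  1.14773904],
       [ 0.59486209,  0.42483341, -0.68238968,  0.94806546],
       [ 0.00263263, -0.84995035, -0.52685622,  0.78126346],
       [ 0.        ,  0.        ,  0.        ,  1.        ]])}
top {'fx': 536.3309523491754, 'fy': 536.3309523491754, 'cx': 320.6915706872066, 'cy': 240.58838343503083, 'T': array([[-0.01575714, -0.99819164,  0.05801006,  0.40767725],
       [-0.99957954,  0.01431359, -0.02521652,  0.05648179],
       [ 0.02434059, -0.05838301, -0.99799747,  1.28365922],
       [ 0.        ,  0.        ,  0.        ,  1.        ]])}
```

View pics/scene0.png

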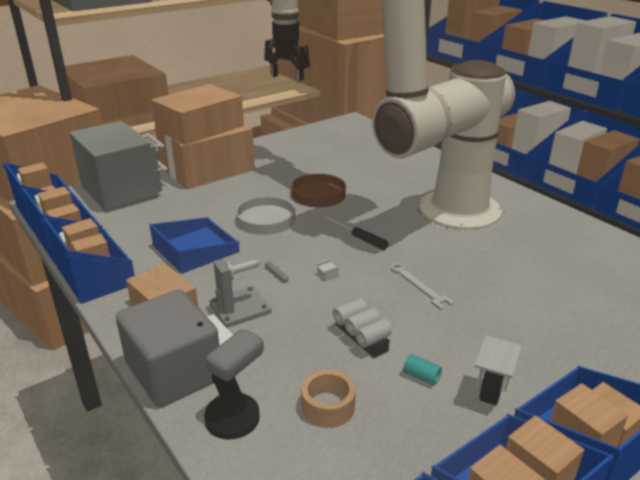

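View pics/top0.png

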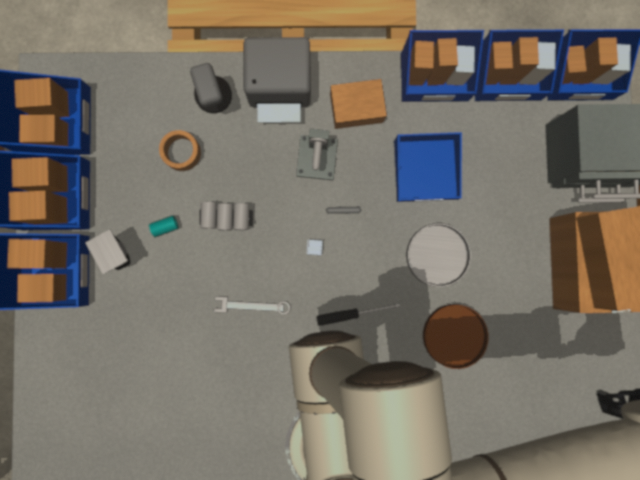

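The top view shows the rack with three sleeves at about (226,215), the rest at (314,247), the gauge at (318,155) with its pin pointing down the image (world -x), the steel dish at (438,254) and the blue bin at (428,168). The look-alikes are the brown dish at (455,335) and the turquoise tube at (163,226). There are also distractors: a grey bar at (343,210), an orange ring at (180,150) and a white box on legs at (107,251).

```bash
cat > h.py <<'E'
from plant import *
import cv2,numpy as np
from scipy.spatial.transform import Rotation as R
def ray(n,p,z,ci=None):
    c=ci or camera_info(n);T=c["T"]
    d=T[:3,:3]@np.array([(p[0]-c["cx"])/c["fx"],(p[1]-c["cy"])/c["fy"],1]);o=T[:3,3]
    return o+d*(z-o[2])/d[2]
def cloud(n,d,ci=None):
    c=ci or camera_info(n);T=c["T"];v,u=np.mgrid[0:480,0:640]
    P=np.stack([(u-c["cx"])/c["fx"]*d,(v-c["cy"])/c["fy"]*d,d],-1)
    return P@T[:3,:3].T+T[:3,3]
def Rt(): 
    q=state()["orientation"];return R.from_quat([q[1],q[2],q[3],q[0]]).as_matrix()
E
python3 - <<'E'
from h import *
Z=dict(sleeve_1_center=.04,rack_mid=.04,rest_seat=.04,pin_home=.1,pin_tip=.1,dish_floor=.004,bin_floor=.003,gauge=0)
for n in ("top","scene"):
    capture(n)
    for k,z in Z.items():
        for m in mark_of(k,n)[:4]:
            print(n,k,np.round(m["point"],1),round(m["confidence"],2),np.round(ray(n,m["point"],z),4))
d=np.load("/tmp/topd.npy");P=cloud("top",d)
for nm,(u0,v0,u1,v1) in dict(rack=(195,195,258,236),rest=(302,236,328,260),gauge=(290,120,345,185)).items():
    print(nm);
    Q=P[v0:v1,u0:u1]
    m=Q[...,2]
    print(np.round(m[::3,::3]*1000).astype(int))
p=cv2.imread("pics/top0.png")
a=cv2.resize(p[120:270,190:340],None,fx=4,fy=4,interpolation=cv2.INTER_CUBIC);cv2.imwrite("pics/c1.png",a)
p=cv2.imread("pics/scene0.png")
a=cv2.resize(p[240:370,200:400],None,fx=4,fy=4,interpolation=cv2.INTER_CUBIC);cv2.imwrite("pics/c2.png",a)
print(Rt())
E
```

```text
top sleeve_1_center [227.1 216.8] 0.87 [0.5383 0.2413 0.04  ]
top sleeve_1_center [206.8 215.9] 0.22 [0.5411 0.2882 0.04  ]
top rack_mid [227.8 216.2] 0.45 [0.5397 0.2397 0.04  ]
top rest_seat [314.6 245. ] 0.8 [0.4699 0.0394 0.04  ]
top pin_home [320.3 154.6] 0.69 [0.6687 0.0244 0.1   ]
top pin_tip [313.3 165.7] 0.97 [0.6439 0.0404 0.1   ]
top pin_tip [427.3 170.6] 0.38 [ 0.63   -0.2147  0.1   ]
top dish_floor [456.7 337.7] 0.84 [ 0.2459 -0.296   0.004 ]
top dish_floor [438.5 249.8] 0.63 [ 0.4558 -0.2584  0.004 ]
top bin_floor [425.9 169.9] 0.83 [ 0.65   -0.2335  0.003 ]
scene sleeve_1_center [363.6 319.1] 0.94 [0.5336 0.2476 0.04  ]
scene sleeve_1_center [322.1 259.4] 0.58 [0.4741 0.0334 0.04  ]
scene rack_mid [348.1 313.2] 0.67 [0.5461 0.2159 0.04  ]
scene rest_seat [326.6 261.1] 0.8 [0.4702 0.0447 0.04  ]
scene pin_home [242.8 269.5] 0.82 [0.6754 0.0447 0.1   ]
scene pin_tip [262.2 261.9] 0.61 [0.6305 0.044  0.1   ]
scene pin_tip [241.2 312.6] 0.34 [0.7465 0.1616 0.1   ]
scene dish_floor [267.5 217.3] 0.84 [ 0.4372 -0.2529  0.004 ]
scene dish_floor [316.  198.6] 0.59 [ 0.2763 -0.
[... 3217 characters left out ...]
  13  15   8 103 107  13  10  12  10  13   1   1   0
   -3]
 [  1  -6   2  15  10  10  14   9 107 103  13   6  14  12  10  -2  -3   1
   -3]
 [  4   0  12  23  20  14  13  16  12   9  11  12  11  13  17  -4  -7   3
    1]
 [ -1   0  13  16  13  19  18  14  15  10  12  15  16  18  10   2   5   2
    0]
 [  1  -4  -1  -4  -1   5   6   9  12   7  14  16  14  15  11   2  -6  -4
   -3]
 [ -2  -1   1  -7  -1  -1  -3   2   4  -1   0   0  -1   0  -1  -5   1   2
   -1]
 [ -1   5  -4  -3   3  -3   0   4   1   0  -3  -6  -2  -2  -1  -3   2   0
    1]]
[[ 5.25504085e-06  3.05785957e-01 -9.52100283e-01]
 [ 1.17825918e-05 -9.52100283e-01 -3.05785957e-01]
 [-1.00000000e+00 -9.61129133e-06 -8.60627700e-06]]
```

View pics/c1.png

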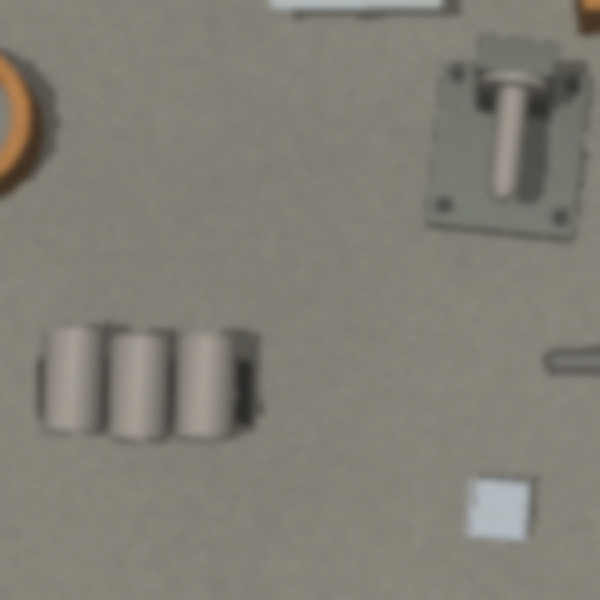

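View pics/c2.png

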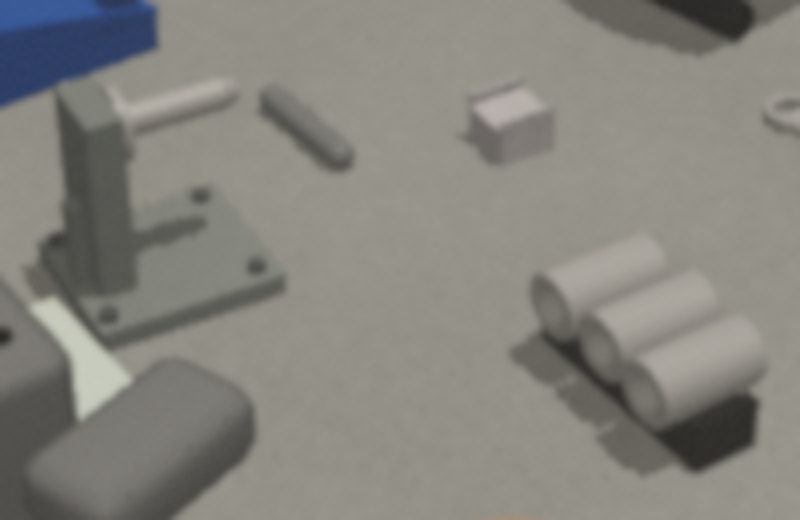

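Candidates for the middle sleeve in the top view:
- (207,215): left groove
- (227,216): middle groove, and my choice
- (241,215): right groove
- (163,226): turquoise look-alike, not meant

The close crop confirms three steel tubes in the rack, with the chosen one in the middle. For the dish I take (438,254), not the brown one at (455,335). I'll turn the tool first and then look with the wrist camera.

{"method": "apply_moves", "body": {
  "plan": [
    [1,[-5,0,0],-0.124],
    [1,[-5,0,0],-0.124],
    [1,[-5,0,0],-0.124],
    [1,[-5,0,0],-0.124],
    [1,[-5,0,0],-0.124]
  ]
}}

```text
time_s: 1.42
position: [0.1758, -0.5474, 0.2565]
orientation: [-0.319, -0.631, -0.319, 0.631]
ft_force: [0.3, 0.1, 0.5]
gripper_width: 0.0854
```

{"method": "apply_moves", "body": {
  "plan": [
    [1,[-5,0,0],-0.124],
    [1,[-5,0,0],-0.124],
    [1,[-5,0,0],-0.124],
    [1,[-5,0,0],-0.124],
    [1,[0,0,0],-0.124]
  ]
}}

```text
time_s: 1.83
position: [0.1759, -0.548, 0.2776]
orientation: [-0.497, -0.503, -0.496, 0.504]
ft_force: [0.3, 0.7, 0.7]
gripper_width: 0.0855
```

```bash
python3 - <<'E'
from h import *
s=state();print(s["time_s"],s["joints"],s["position"]);M=Rt();print(M)
T=camera_info("wrist")["T"];print("cam in tool",M.T@(T[:3,3]-s["position"]),M.T@T[:3,:3])
E
```

```text
1.8333 [-1.47007302e+00  1.30466269e-01  1.53668074e+00 -3.23981089e-05
  1.47235137e+00 -1.45626573e+00] [ 0.17588502 -0.54800337  0.27760615]
[[ 1.78507400e-04  9.99904706e-01 -1.38038891e-02]
 [-2.08689682e-03 -1.38034867e-02 -9.99902550e-01]
 [-9.99997806e-01  2.07297297e-04  2.08423393e-03]]
cam in tool [-0.1432215   0.00050288 -0.08437458] [[ 6.11732762e-04 -3.27793070e-01  9.44749347e-01]
 [ 9.99999744e-01 -1.50673946e-04 -6.99786121e-04]
 [ 3.71734153e-04  9.44749533e-01  3.27792893e-01]]
```

{"method": "apply_moves", "body": {
  "plan": [
    [1,[0,17,-37.5],0],
    [1,[0,17,-37.5],0],
    [1,[0,17,-37.5],0],
    [1,[0,17,-37.5],0],
    [1,[0,17,-37.5],0]
  ]
}}

```text
time_s: 2.25
position: [0.2649, -0.3599, 0.2762]
orientation: [0.495, 0.505, 0.495, -0.505]
ft_force: [0.5, -0.2, -0.0]
gripper_width: 0.0851
```

{"method": "apply_moves", "body": {
  "plan": [
    [1,[0,17,-37.5],0],
    [1,[0,17,-37.5],0],
    [1,[0,17,-37.5],0],
    [1,[0,17,-37.5],0],
    [1,[0,17,-37.5],0]
  ]
}}

```text
time_s: 2.67
position: [0.3537, -0.1741, 0.2766]
orientation: [0.495, 0.505, 0.494, -0.505]
ft_force: [0.9, 0.6, 0.1]
gripper_width: 0.0856
```

{"method": "apply_moves", "body": {
  "plan": [
    [1,[0,17,-37.5],0],
    [1,[0,17,-37.5],0],
    [1,[0,17,-37.5],0],
    [1,[0,17,-37.5],0],
    [1,[0,17,-37.5],0]
  ]
}}

```text
time_s: 3.08
position: [0.4426, 0.012, 0.2767]
orientation: [0.495, 0.505, 0.495, -0.505]
ft_force: [0.3, -0.9, -0.2]
gripper_width: 0.0852
```

{"method": "apply_moves", "body": {
  "plan": [
    [1,[0,17,-37.5],0],
    [1,[0,17,-37.5],0],
    [1,[0,17,-37.5],0],
    [1,[0,17,-37.5],0],
    [1,[0,0,0],0]
  ]
}}

```text
time_s: 3.5
position: [0.5141, 0.1642, 0.2753]
orientation: [0.496, 0.504, 0.497, -0.503]
ft_force: [-0.2, -0.6, -0.5]
gripper_width: 0.0856
```

{"method": "apply_moves", "body": {
  "plan": [
    [1,[0,0,0],0],
    [1,[0,0,0],0]
  ]
}}

```text
time_s: 3.67
position: [0.5128, 0.1583, 0.2761]
orientation: [-0.495, -0.505, -0.495, 0.505]
ft_force: [-0.3, 0.8, 0.9]
gripper_width: 0.0853
```

```bash
python3 - <<'E'
from h import *
s=state();print(s["time_s"],s["joints"],s["position"],s["dq"]);print(Rt())
ci=camera_info("wrist");p,d=capture("wrist");cv2.imwrite("pics/w1.png",p[:,:,::-1]);np.savez("/tmp/w1.npz",d=d,p=p,**ci)
for k,z in dict(sleeve_1_center=.04,rack_mid=.04,rest_seat=.04,pin_home=.1,pin_tip=.1).items():
    for m in mark_of(k,"wrist")[:4]:
        print(k,np.round(m["point"],1),round(m["confidence"],2),np.round(ray("wrist",m["point"],z,ci),4))
E
```

```text
3.6667 [ 7.42864472e-02  3.13683428e-02  1.64466708e+00 -4.77895387e-04
  1.46613340e+00  9.38547114e-02] [0.51279699 0.15825014 0.27614597] [-2.79251294e-02 -2.44432860e-02  1.61760278e-02  8.96837054e-04
 -8.96680492e-06  9.76000036e-04]
[[-5.39294739e-04  9.99809383e-01 -1.95168192e-02]
 [-5.16730828e-04 -1.95170980e-02 -9.99809390e-01]
 [-9.99999721e-01 -5.29107001e-04  5.27157798e-04]]
sleeve_1_center [349.5 111.2] 0.55 [0.5412 0.2447 0.04  ]
rack_mid [443.8 319.7] 0.7 [0.6577 0.0018 0.04  ]
rest_seat [284.2 295.9] 0.78 [0.4642 0.0382 0.04  ]
rest_seat [442.5 319.5] 0.56 [0.6561 0.0021 0.04  ]
pin_home [475.5 327. ] 0.61 [0.6689 0.0305 0.1   ]
pin_tip [446.8 321.9] 0.83 [0.6385 0.0372 0.1   ]
```

View pics/w1.png

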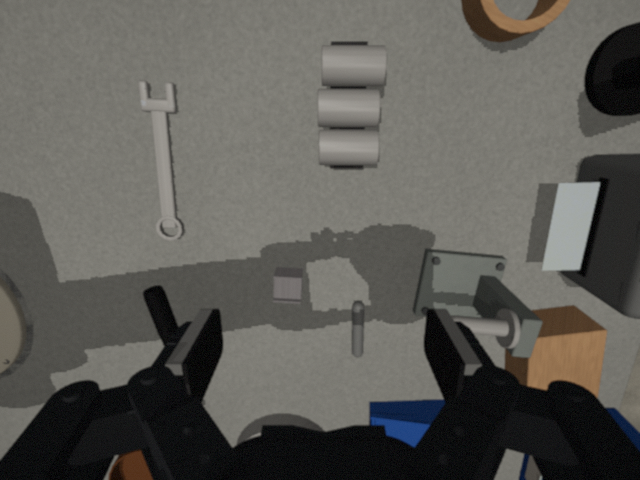

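```bash
cat > seg.py <<'E'
from h import *
def load(f):
    z=np.load(f);ci=dict(fx=float(z["fx"]),fy=float(z["fy"]),cx=float(z["cx"]),cy=float(z["cy"]),T=z["T"]);return cloud("",z["d"],ci),z["p"],z["d"],ci
def rect(P,d,box,zlo,zhi,tag):
    u0,v0,u1,v1=box;Q=P[v0:v1,u0:u1].reshape(-1,3);dd=d[v0:v1,u0:u1].ravel()
    k=(dd>0)&(Q[:,2]>zlo)&(Q[:,2]<zhi);Q=Q[k]
    r=cv2.minAreaRect((Q[:,:2]*1000).astype(np.float32))
    print(tag,len(Q),"rect c",np.round(r[0],1),"size",np.round(r[1],1),"ang",round(r[2],1),"mean",np.round(Q.mean(0)*1000,1),"z95",np.round(np.percentile(Q[:,2],[50,95])*1000,1))
    return Q
E
python3 - <<'E'
from seg import *
P,p,d,ci=load("/tmp/w1.npz")
for box,t in (((310,43,396,88),"A"),((310,88,396,127),"B"),((310,128,396,168),"C")):
    rect(P,d,box,.035,.07,t)
rect(P,d,(310,35,396,170),.012,.07,"all")
rect(P,d,(265,260,310,310),.012,.04,"rest")
rect(P,d,(270,262,303,272),-.01,.04,"bench")
rect(P,d,(440,310,520,350),.095,.125,"pin")
rect(P,d,(405,245,510,320),.006,.03,"plate")
a=cv2.resize(p[255:355,240:340],None,fx=6,fy=6,interpolation=cv2.INTER_CUBIC)
b=cv2.resize(p[25:180,300:400],None,fx=3.87,fy=3.87,interpolation=cv2.INTER_CUBIC)
cv2.imwrite("pics/c3.png",a[:,:,::-1]);cv2.imwrite("pics/c4.png",b[:,:,::-1])
E
```

```text
A 2623 rect c [543.3 286. ] size [35.  59.7] ang 88.6 mean [542.9 285.   54.6] z95 [55.9 58.8]
B 2351 rect c [538.6 247.9] size [34.5 59.9] ang 88.8 mean [538.4 248.   54.7] z95 [56.  58.8]
C 2158 rect c [538.8 210.4] size [35.  60.1] ang 88.9 mean [538.5 211.6  54.5] z95 [55.9 58.7]
all 7553 rect c [539.7 248.4] size [122.9  63. ] ang 86.8 mean [540.1 251.   53.2] z95 [55.7 58.7]
rest 883 rect c [465.6  41.4] size [36.5 34.1] ang 85.1 mean [465.9  42.5  23.4] z95 [23.  29.9]
bench 328 rect c [463.5  59.3] size [13.4 41.4] ang 89.1 mean [463.9  60.5   3.6] z95 [ 1.5 13.1]
pin 1390 rect c [677.6  27.3] size [67.7 42.7] ang 5.0 mean [685.8  35.1 108.4] z95 [107.9 119.4]
plate 4379 rect c [681.8  32.9] size [ 89.9 100.5] ang 83.5 mean [675.5  41.5  14.9] z95 [14.6 19.3]
```

View pics/c3.png

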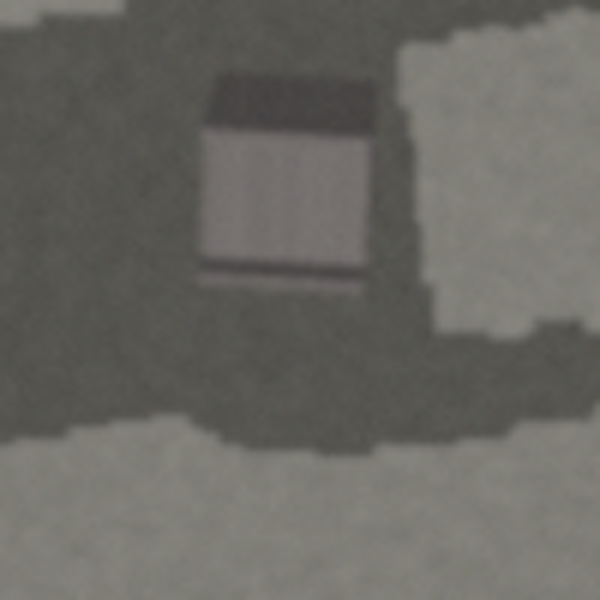

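View pics/c4.png

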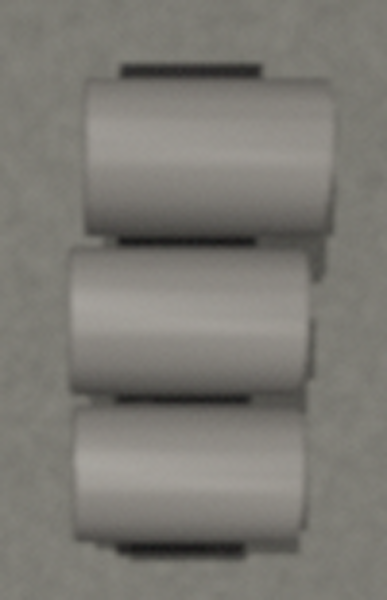

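The wrist view shows the three sleeves at (353,66), (349,107) and (349,148), the rest at (287,285) and the pin from (440,325) to (510,328). The middle sleeve is at about (0.5386, 0.248) with yaw about -1.2°, and the tool is already at -1.1°.

{"method": "apply_moves", "body": {
  "plan": [
    [1,[20,8,-30],0],
    [1,[25,8,-30],0],
    [1,[30,8,-30],0],
    [1,[30,0,0],0],
    [1,[0,0,0],0]
  ]
}}

```text
time_s: 4.38
position: [0.5343, 0.2465, 0.1654]
orientation: [-0.493, -0.501, -0.497, 0.508]
ft_force: [-0.6, -0.3, -1.2]
gripper_width: 0.0854
```

{"method": "apply_moves", "body": {
  "plan": [
    [1,[0,0,0],0]
  ]
}}

```text
time_s: 4.47
position: [0.5372, 0.2461, 0.171]
orientation: [-0.494, -0.504, -0.496, 0.506]
ft_force: [0.1, -0.1, 0.7]
gripper_width: 0.0859
```

```bash
python3 - <<'E'
from seg import *
s=state();print(s["time_s"],s["position"]);print(Rt()[:,1])
ci=camera_info("wrist");p,d=capture("wrist");cv2.imwrite("pics/w2.png",p[:,:,::-1]);np.savez("/tmp/w2.npz",d=d,p=p,**ci)
P=cloud("",d,ci)
# pin
P1,_,d1,_=load("/tmp/w1.npz")
Q=P1[312:338,440:505].reshape(-1,3);Q=Q[(Q[:,2]>.1)&(Q[:,2]<.113)&(Q[:,0]<.69)]
vx,vy,x0,y0=cv2.fitLine((Q[:,:2]*1000).astype(np.float32),cv2.DIST_HUBER,0,.01,.01).ravel();print("pin",len(Q),np.degrees(np.arctan2(vy,vx)),x0,y0,Q.min(0),Q.max(0))
E
```

```text
4.4667 [0.53719402 0.24614589 0.17099036]
[ 0.99978633 -0.02026255 -0.00409043]
pin 583 -13.703578 667.58685 38.546772 [0.64213278 0.02416787 0.10001068] [0.68999941 0.04578002 0.11050499]
```

View pics/w2.png

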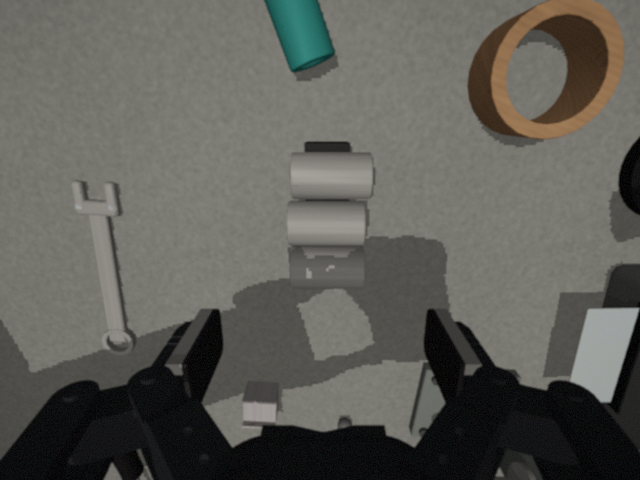

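```bash
python3 - <<'E'
from seg import *
P,p,d,ci=load("/tmp/w2.npz")
rect(P,d,(275,149,385,200),.037,.07,"A");Q=rect(P,d,(275,200,385,247),.037,.07,"B");rect(P,d,(275,247,385,290),.037,.07,"C")
s=state();M=Rt();print(s["position"],s["time_s"])
# circle center fit
from scipy.optimize import least_squares
f=least_squares(lambda a:np.hypot(Q[:,1]-a[0]-a[2]*(Q[:,0]-.54),Q[:,2]-a[1])-.018,[.248,.04,0],loss="soft_l1",f_scale=.001);print(f.x)
E
```

```text
A 3827 rect c [543.4 286.6] size [34.6 60. ] ang 89.0 mean [543.4 288.5  54.7] z95 [56.1 58.7]
B 3497 rect c [538.5 246.7] size [39.2 59.9] ang 88.8 mean [538.7 252.   54.1] z95 [55.9 58.8]
C 3056 rect c [539.1 212.3] size [32.8 59.9] ang 89.1 mean [539.  215.6  54.4] z95 [56.  58.8]
[0.53880262 0.24620311 0.17337731] 4.5167
[ 0.2480203   0.04032693 -0.01947812]
```

{"method": "apply_moves", "body": {
  "plan": [
    [0.95,[25,0,-2],0],
    [0.95,[30,0,0],0],
    [0.95,[30,0,0],0],
    [0.95,[25,0,0],0],
    [0.95,[0,0,0],0]
  ]
}}

```text
time_s: 4.93
position: [0.5365, 0.2473, 0.0598]
orientation: [-0.494, -0.504, -0.496, 0.507]
ft_force: [-1.7, -0.4, -0.2]
gripper_width: 0.0811
```

{"method": "apply_moves", "body": {
  "plan": [
    [0.95,[0,0,0],0],
    [0.95,[0,0,0],0]
  ]
}}

```text
time_s: 5.1
position: [0.5411, 0.2489, 0.066]
orientation: [0.496, 0.507, 0.494, -0.504]
ft_force: [0.1, 0.4, -0.5]
gripper_width: 0.0812
```

{"method": "apply_moves", "body": {
  "plan": [
    [0.95,[16,-2,1],0],
    [0.95,[16,0,0],0],
    [0.95,[12,0,0],0],
    [0.95,[3,0,0],0],
    [0.95,[0,0,0],0]
  ]
}}

```text
time_s: 5.52
position: [0.5369, 0.248, 0.0159]
orientation: [0.495, 0.505, 0.495, -0.505]
ft_force: [0.9, -0.5, 0.1]
gripper_width: 0.0811
```

{"method": "apply_moves", "body": {
  "plan": [
    [0.95,[0,0,0],0],
    [0.95,[0,0,0],0]
  ]
}}

```text
time_s: 5.68
position: [0.5377, 0.2483, 0.0168]
orientation: [0.495, 0.506, 0.495, -0.504]
ft_force: [0.6, -0.9, 0.3]
gripper_width: 0.0812
```

{"method": "apply_moves", "body": {
  "newtons": 45,
  "plan": [
    [0.5,[0,0,0],0],
    [0.5,[0,0,0],0],
    [0.5,[0,0,0],0],
    [0.5,[0,0,0],0],
    [0.5,[0,0,0],0]
  ]
}}

```text
time_s: 6.1
position: [0.5378, 0.2482, 0.0166]
orientation: [0.495, 0.506, 0.494, -0.504]
ft_force: [0.8, 0.1, 6.7]
gripper_width: 0.0596
```

```bash
python3 - <<'E'
from h import *
s=state();print(s["time_s"],s["position"],s["ft_force"],s["gripper_width"],s["dq"].round(3))
p,d=capture("wrist");cv2.imwrite("pics/w3.png",p[:,:,::-1])
E
```

```text
6.1 [0.53777005 0.24819766 0.01660817] [0.81104314 0.05257623 6.69127419] 0.05958903576712247 [0.002 0.001 0.    0.    0.002 0.001]
```

View pics/w3.png

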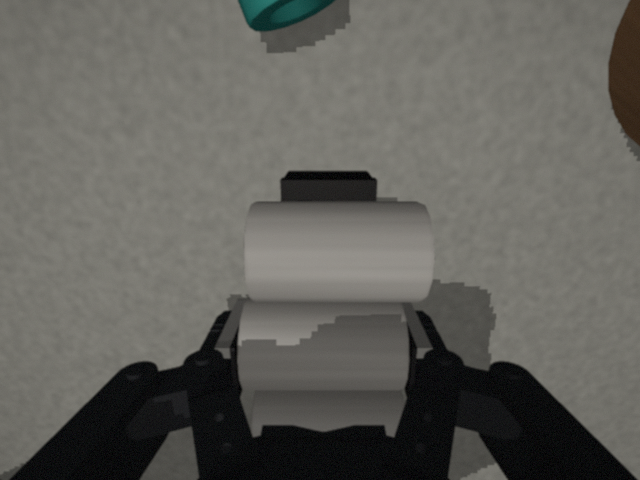

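The wrist view shows the middle sleeve, at (325,345), held by its end faces with a width of 59.6 mm. The two neighbours are untouched. Lifting now.

{"method": "apply_moves", "body": {
  "plan": [
    [0.5,[-8,0,0],0],
    [0.5,[-16,0,0],0],
    [0.5,[-25,0,0],0],
    [0.5,[-35,0,0],0],
    [0.5,[-35,0,0],0]
  ]
}}

```text
time_s: 6.57
position: [0.5341, 0.2475, 0.1335]
orientation: [-0.494, -0.503, -0.496, 0.507]
ft_force: [1.1, -0.2, -3.2]
gripper_width: 0.0595
```

{"method": "apply_moves", "body": {
  "plan": [
    [0.5,[-40,0,0],0],
    [0.5,[-40,0,0],0],
    [0.5,[-30,0,0],0],
    [0.5,[0,0,0],0]
  ]
}}

```text
time_s: 6.9
position: [0.5395, 0.2488, 0.2525]
orientation: [0.497, 0.509, 0.493, -0.501]
ft_force: [1.1, 0.5, -1.4]
gripper_width: 0.0594
```

```bash
python3 - <<'E'
from seg import *
s=state();print(s["time_s"],s["position"],s["ft_force"],s["gripper_width"],Rt()[:,1])
ci=camera_info("wrist");p,d=capture("wrist");cv2.imwrite("pics/w4.png",p[:,:,::-1]);np.savez("/tmp/w4.npz",d=d,p=p,**ci)
E
```

```text
6.9 [0.53947168 0.24883734 0.25245532] [ 1.07091816  0.50324925 -1.39935562] 0.059353966711957244 [ 0.99973488 -0.01976917  0.01180474]
```

View pics/w4.png

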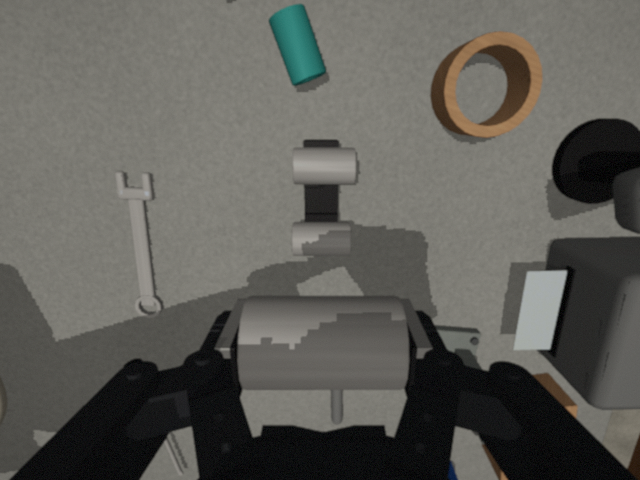

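{"method": "apply_moves", "body": {
  "plan": [
    [0.5,[0,-10,30],0],
    [0.5,[0,-13,39],0],
    [0.5,[0,-13,39],0],
    [0.5,[0,-13,39],0],
    [0.5,[0,-12,36],0]
  ]
}}

```text
time_s: 7.37
position: [0.4688, 0.0649, 0.241]
orientation: [-0.493, -0.503, -0.497, 0.506]
ft_force: [0.6, -1.2, -2.7]
gripper_width: 0.0593
```

{"method": "apply_moves", "body": {
  "plan": [
    [0.5,[0,-8,25],0],
    [0.5,[0,0,0],0],
    [0.5,[0,0,0],0],
    [0.5,[0,0,0],0],
    [0.5,[0,0,0],0]
  ]
}}

```text
time_s: 7.78
position: [0.4628, 0.0423, 0.243]
orientation: [-0.494, -0.504, -0.496, 0.505]
ft_force: [0.2, 0.8, -3.7]
gripper_width: 0.0593
```

```bash
python3 - <<'E'
from seg import *
s=state();print(s["time_s"],s["position"],s["ft_force"],s["gripper_width"],Rt()[:,1],s["dq"].round(3))
ci=camera_info("wrist");p,d=capture("wrist");cv2.imwrite("pics/w5.png",p[:,:,::-1]);np.savez("/tmp/w5.npz",d=d,p=p,**ci)
for k,z in dict(rest_seat=.04,pin_home=.1,pin_tip=.1).items():
    for m in mark_of(k,"wrist")[:4]:
        print(k,np.round(m["point"],1),round(m["confidence"],2),np.round(ray("wrist",m["point"],z,ci),4))
E
```

```text
7.7833 [0.46281084 0.04232695 0.24304436] [ 0.24674488  0.79762108 -3.6815363 ] 0.05930923927805048 [ 0.99981927 -0.01884546 -0.00250443] [ 0.008 -0.    -0.014 -0.005 -0.    -0.003]
rest_seat [325.2 206.5] 0.88 [0.4647 0.0397 0.04  ]
pin_home [569.  228.7] 0.79 [0.6695 0.0318 0.1   ]
pin_home [324.  339.8] 0.73 [ 0.4615 -0.0744  0.1   ]
pin_tip [530.5 223.3] 0.61 [0.6364 0.0371 0.1   ]
```

View pics/w5.png

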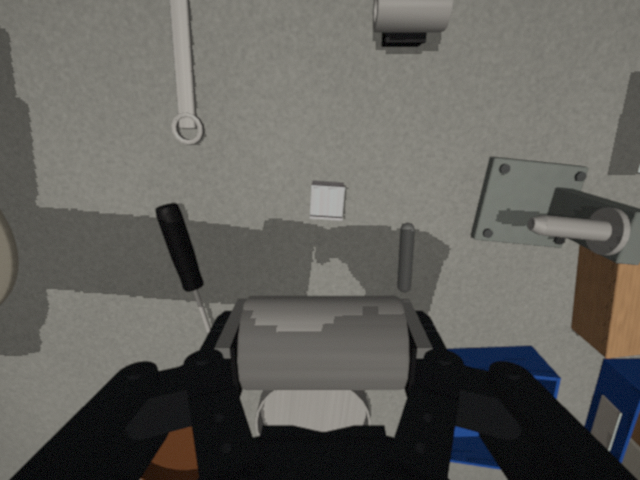

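The wrist view shows the rest at (328,200), free and clearly visible, and the pin from its tip at (533,224) to the shoulder at (605,230). The sleeve is still held at (325,342).

```bash
python3 - <<'E'
from seg import *
P,p,d,ci=load("/tmp/w5.npz")
rect(P,d,(300,170,356,228),.016,.04,"rest");rect(P,d,(300,170,356,228),.0255,.04,"lips")
Q=P[205:250,520:640].reshape(-1,3);k=(d[205:250,520:640].ravel()>0)
Q=Q[k]
for lo,hi in((.09,.13),):
    q=Q[(Q[:,2]>lo)&(Q[:,2]<hi)];print(len(q),q.min(0),q.max(0))
from scipy.optimize import least_squares
q=Q[(Q[:,2]>.097)&(Q[:,2]<.114)&(Q[:,0]<.685)]
print(np.histogram(q[:,0],12)); 
qq=q[(q[:,0]>.648)&(q[:,0]<.68)]
f=least_squares(lambda a:np.hypot(qq[:,1]-a[0]-a[2]*(qq[:,0]-.665),qq[:,2]-a[1])-.0085,[.035,.1,0],loss="soft_l1",f_scale=.001);print(f.x,len(qq),np.degrees(np.arctan(f.x[2])))
# per-slice y extents
for x in np.arange(.636,.71,.006):
    t=Q[(abs(Q[:,0]-x)<.003)&(Q[:,2]>.095)&(Q[:,2]<.125)]
    if len(t)>5: print(round(x,3),len(t),np.percentile(t[:,1],[2,98]).round(4),np.percentile(t[:,2],[50,97]).round(4))
a=cv2.resize(p[140:270,470:640],None,fx=4.5,fy=4.5,interpolation=cv2.INTER_CUBIC);cv2.imwrite("pics/c5.png",a[:,:,::-1])
a=cv2.resize(p[170:235,290:370],None,fx=8,fy=8,interpolation=cv2.INTER_CUBIC);cv2.imwrite("pics/c6.png",a[:,:,::-1])
E
```

```text
rest 1162 rect c [465.8  41.4] size [35.2 33.9] ang 85.2 mean [465.8  41.5  23.6] z95 [22.8 29.8]
lips 197 rect c [465.8  41.4] size [35.4 33.6] ang 84.6 mean [465.7  41.4  29.1] z95 [29.3 30.7]
3304 [0.63464526 0.01107025 0.09001374] [0.72269983 0.0511409  0.12230301]
(array([138, 124, 113,  99, 107, 101, 102, 105, 103,  98, 102, 109]), array([0.63464526, 0.63883956, 0.64303387, 0.64722817, 0.65142248,
       0.65561678, 0.65981109, 0.66400539, 0.6681997 , 0.672394  ,
       0.67658831, 0.68078261, 0.68497692]))
[ 0.03391708  0.10052023 -0.11379057] 788 -6.491796101351831
0.636 150 [0.0318 0.0427] [0.1033 0.1075]
0.642 183 [0.0294 0.0442] [0.1065 0.1095]
0.648 140 [0.028  0.0445] [0.1077 0.1097]
0.654 144 [0.0282 0.0436] [0.1077 0.1094]
0.66 150 [0.0271 0.0428] [0.1076 0.11  ]
0.666 149 [0.0262 0.0424] [0.1074 0.1096]
0.672 144 [0.0263 0.0414] [0.1078 0.1101]
0.678 143 [0.0249 0.0408] [0.1077 0.1098]
0.684 154 [0.024  0.0402] [0.1076 0.1096]
0.69 140 [0.024  0.0392] [0.1077 0.1098]
0.696 744 [0.0141 0.0462] [0.1095 0.1201]
0.702 468 [0.0205 0.0501] [0.1145 0.1209]
0.708 353 [0.0204 0.051 ] [0.1182 0.1196]
```

View pics/c5.png

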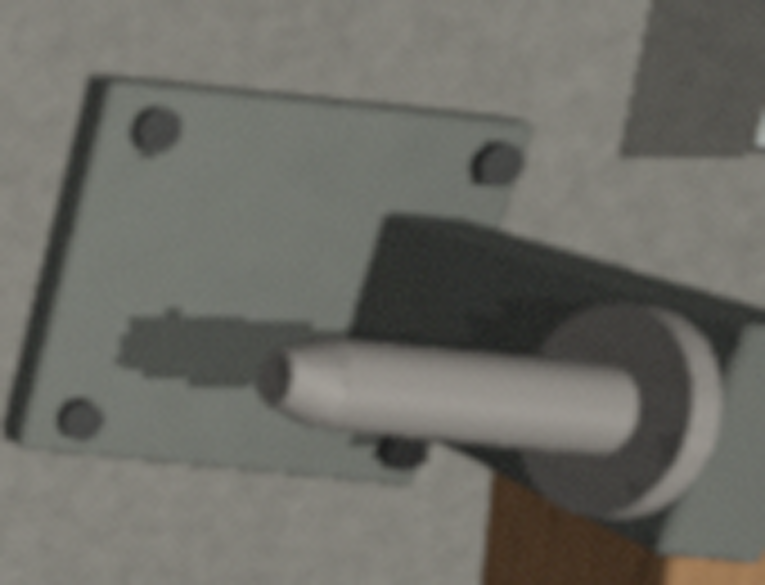

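View pics/c6.png

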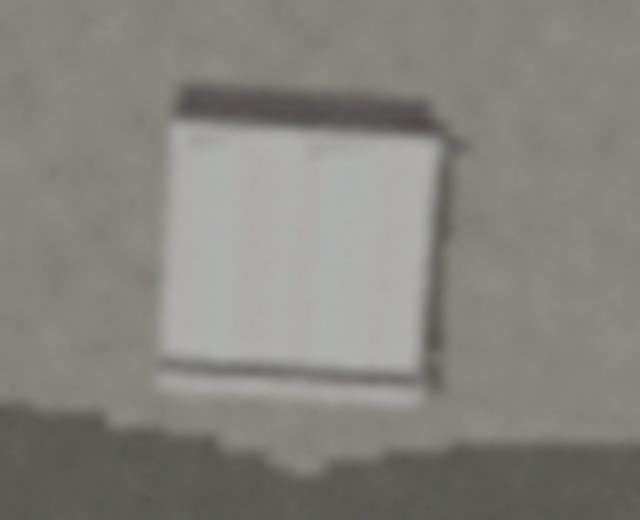

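{"method": "apply_moves", "body": {
  "plan": [
    [0.5,[20,3,1],0.065],
    [0.5,[38,0,0],0],
    [0.5,[38,0,0],0],
    [0.5,[38,0,0],0],
    [0.5,[30,0,0],0]
  ]
}}

```text
time_s: 8.4
position: [0.4651, 0.041, 0.0776]
orientation: [-0.478, -0.52, -0.479, 0.521]
ft_force: [1.3, 0.3, -4.0]
gripper_width: 0.0593
```

{"method": "apply_moves", "body": {
  "plan": [
    [0.5,[20,0,0],0],
    [0.5,[8,0,0],0],
    [0.5,[0,0,0],0],
    [0.5,[0,0,0],0],
    [0.5,[0,0,0],0]
  ]
}}

```text
time_s: 8.82
position: [0.4682, 0.0402, 0.0543]
orientation: [0.479, 0.522, 0.477, -0.52]
ft_force: [-0.0, -0.4, -2.9]
gripper_width: 0.0595
```

```bash
python3 - <<'E'
from seg import *
s=state();print(s["time_s"],s["position"],s["ft_force"],s["gripper_width"],Rt()[:,1],s["dq"].round(3))
E
```

```text
8.8167 [0.46822785 0.04015457 0.05429382] [-0.01795339 -0.37239604 -2.87659316] 0.059522013472773756 [ 0.99640971 -0.0845765   0.00380779] [-0.001 -0.01  -0.002  0.001 -0.001 -0.002]
```

{"method": "apply_moves", "body": {
  "plan": [
    [0.5,[12,-2.5,-1],0],
    [0.5,[12,0,0],0],
    [0.5,[7,0,0],0],
    [0.5,[3,0,0],0],
    [0.5,[0,0,0],0]
  ]
}}

```text
time_s: 9.23
position: [0.4642, 0.0415, 0.0186]
orientation: [0.478, 0.521, 0.478, -0.521]
ft_force: [-1.0, -0.4, -3.6]
gripper_width: 0.0593
```

{"method": "apply_moves", "body": {
  "plan": [
    [0.5,[0,0,0],0],
    [0.5,[0,0,0],0]
  ]
}}

```text
time_s: 9.4
position: [0.4649, 0.0414, 0.0193]
orientation: [0.479, 0.521, 0.478, -0.52]
ft_force: [0.2, -0.3, -2.8]
gripper_width: 0.0596
```

{"method": "apply_moves", "body": {
  "plan": [
    [0.5,[1,0,0],0],
    [0.5,[1,0,0],0],
    [0.5,[0,0,0],0]
  ]
}}

```text
time_s: 9.65
position: [0.4644, 0.0415, 0.0166]
orientation: [0.479, 0.521, 0.478, -0.521]
ft_force: [1.0, -0.3, -2.0]
gripper_width: 0.0593
```

{"method": "apply_moves", "body": {
  "plan": [
    [0.5,[1,0,0],0],
    [0.5,[0,0,0],0]
  ]
}}

```text
time_s: 9.82
position: [0.4644, 0.0415, 0.0166]
orientation: [-0.478, -0.521, -0.478, 0.521]
ft_force: [-5.0, -0.3, 9.2]
gripper_width: 0.0595
```

Contact shows at about 9 N, so the sleeve is seated. Letting go.

{"method": "apply_moves", "body": {
  "plan": [
    [0.9,[0,0,0],0],
    [0.9,[0,0,0],0],
    [0.9,[0,0,0],0],
    [0.9,[0,0,0],0],
    [0.9,[-5,0,0],0]
  ]
}}

```text
time_s: 10.23
position: [0.4631, 0.0416, 0.0197]
orientation: [-0.478, -0.52, -0.479, 0.521]
ft_force: [0.1, 0.5, -0.7]
gripper_width: 0.0767
```

{"method": "apply_moves", "body": {
  "plan": [
    [1,[-15,0,0],0],
    [1,[-35,0,0],0],
    [1,[-35,0,0],0],
    [1,[-20,0,0],0],
    [1,[0,0,0],0]
  ]
}}

```text
time_s: 10.65
position: [0.4678, 0.0409, 0.131]
orientation: [0.481, 0.523, 0.475, -0.518]
ft_force: [1.5, -0.4, -0.2]
gripper_width: 0.0854
```

{"method": "apply_moves", "body": {
  "plan": [
    [1,[0,0,0],0],
    [1,[0,0,0],0]
  ]
}}

```text
time_s: 10.82
position: [0.4633, 0.0417, 0.1246]
orientation: [-0.478, -0.521, -0.479, 0.521]
ft_force: [0.0, 0.3, 0.2]
gripper_width: 0.0854
```

```bash
python3 - <<'E'
from seg import *
s=state();print(s["time_s"],s["position"],s["ft_force"],s["gripper_width"],Rt()[:,1],s["dq"].round(3))
ci=camera_info("wrist");p,d=capture("wrist");cv2.imwrite("pics/w6.png",p[:,:,::-1]);np.savez("/tmp/w6.npz",d=d,p=p,**ci)
E
```

```text
10.8167 [0.46326152 0.0416554  0.12461906] [0.01148526 0.34992731 0.18253169] 0.08541731478984028 [ 0.99638713 -0.0849165  -0.00137192] [-0.001  0.02   0.016 -0.001  0.001  0.001]
```

View pics/w6.png

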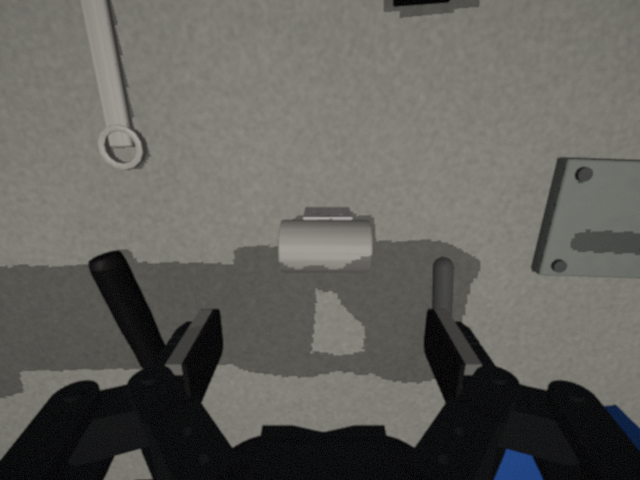

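The sleeve lies free on the rest at (326,243). I'll fit its pose next.

```bash
cat >> seg.py <<'E'
from scipy.optimize import least_squares
def cyl(Q,r,x0,y0,z0):
    f=least_squares(lambda a:np.hypot(Q[:,1]-a[0]-a[2]*(Q[:,0]-x0),Q[:,2]-a[1])-r,[y0,z0,0],loss="soft_l1",f_scale=.001);return f.x
E
python3 - <<'E'
from seg import *
P,p,d,ci=load("/tmp/w6.npz")
Q=rect(P,d,(265,208,390,280),.037,.07,"slv");print(cyl(Q,.018,.465,.041,.04))
t=(Q[:,0]-.465)*np.cos(.085)-(Q[:,1]-.041)*np.sin(.085);print(np.percentile(t,[.5,99.5]))
for lo,hi in((-.03,-.015),(-.007,.007),(.015,.03)):
    print(np.percentile(Q[(t>lo)&(t<hi),2],[90,97]))
E
```

```text
slv 4806 rect c [464.7  43.3] size [33.5 60. ] ang 85.7 mean [464.9  46.6  54.2] z95 [55.9 58.7]
[ 0.04147565  0.04035415 -0.0848378 ]
[-0.02999251  0.02881397]
[0.05837411 0.05889396]
[0.05833807 0.05889225]
[0.05847007 0.05900444]
```

{"method": "apply_moves", "body": {
  "plan": [
    [1,[0,0,0],-0.12],
    [1,[0,0,0],-0.121],
    [1,[0,0,0],-0.121],
    [1,[0,0,0],-0.121],
    [1,[0,0,0],-0.121]
  ]
}}

```text
time_s: 11.28
position: [0.4626, 0.0417, 0.1235]
orientation: [0.611, 0.353, 0.614, -0.354]
ft_force: [-0.2, -0.3, 0.2]
gripper_width: 0.0852
```

{"method": "apply_moves", "body": {
  "plan": [
    [1,[0,0,0],-0.121],
    [1,[0,0,0],-0.121],
    [1,[0,0,0],-0.121],
    [1,[0,0,0],-0.121],
    [1,[0,0,0],-0.121]
  ]
}}

```text
time_s: 11.7
position: [0.4627, 0.0417, 0.1236]
orientation: [0.689, 0.155, 0.691, -0.155]
ft_force: [-0.7, -0.9, 0.5]
gripper_width: 0.0855
```

{"method": "apply_moves", "body": {
  "plan": [
    [1,[0,0,0],-0.121],
    [1,[0,0,0],-0.121],
    [1,[0,0,0],-0.12],
    [1,[0,0,0],0],
    [1,[0,0,0],0]
  ]
}}

```text
time_s: 12.12
position: [0.463, 0.0417, 0.124]
orientation: [0.705, 0.031, 0.707, -0.031]
ft_force: [0.1, 0.2, 0.1]
gripper_width: 0.0853
```

```bash
python3 - <<'E'
from seg import *
s=state();print(s["time_s"],s["position"],s["joints"].round(2),Rt(),s["dq"].round(3))
ci=camera_info("wrist");p,d=capture("wrist");cv2.imwrite("pics/w7.png",p[:,:,::-1]);np.savez("/tmp/w7.npz",d=d,p=p,**ci)
P=cloud("",d,ci)
Q=P[(d>0)&(np.abs(P[...,0]-.465)<.045)&(np.abs(P[...,1]-.0415)<.025)&(P[...,2]>.037)&(P[...,2]<.065)]
print(len(Q),cyl(Q,.018,.465,.041,.04),Q[:,0].min(),Q[:,0].max())
E
```

```text
12.1167 [0.4629903  0.04166322 0.12403526] [-0.17 -0.01  2.    0.    1.16 -1.65] [[-2.71278972e-03  8.80533174e-02  9.96112069e-01]
 [ 4.74999464e-04  9.96115735e-01 -8.80523479e-02]
 [-9.99996208e-01  2.34285195e-04 -2.74407780e-03]] [ 0.001 -0.007 -0.007 -0.001  0.001  0.011]
4736 [ 0.0410264   0.04017854 -0.08584572] 0.4331254305620934 0.4949753172034435
```

View pics/w7.png

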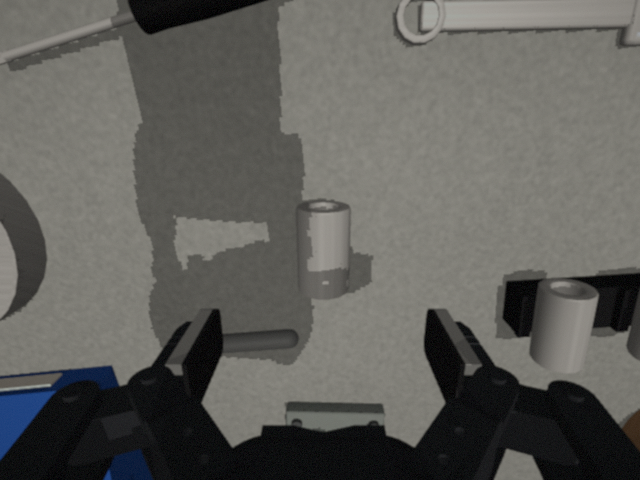

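{"method": "apply_moves", "body": {
  "plan": [
    [0.9,[20,0,1],0],
    [0.8,[25,0,0],0],
    [0.8,[25,0,0],0],
    [0.8,[17,0,0],0],
    [0.8,[5,0,0],0]
  ]
}}

```text
time_s: 12.58
position: [0.462, 0.0419, 0.03]
orientation: [0.704, 0.031, 0.709, -0.031]
ft_force: [-1.0, -0.6, -0.5]
gripper_width: 0.0683
```

{"method": "apply_moves", "body": {
  "plan": [
    [0.8,[6,0,0],0],
    [0.7,[0,0,0],0],
    [0.7,[0,0,0],0],
    [0.7,[0,0,0],0]
  ]
}}

```text
time_s: 12.92
position: [0.4661, 0.0413, 0.0285]
orientation: [0.707, 0.03, 0.706, -0.03]
ft_force: [0.5, -0.1, -0.2]
gripper_width: 0.0598
```

```bash
python3 - <<'E'
from seg import *
s=state();print(s["time_s"],s["position"],s["ft_force"],s["gripper_width"],Rt()[:,1:],s["dq"].round(3))
E
```

```text
12.9167 [0.46608014 0.04128389 0.02852126] [ 0.48114617 -0.10613111 -0.21754258] 0.05975469655018281 [[ 8.50642549e-02  9.96372691e-01]
 [ 9.96375453e-01 -8.50636067e-02]
 [-1.72953326e-04  2.37579276e-03]] [ 0.001 -0.004  0.001 -0.001 -0.002 -0.001]
```

{"method": "apply_moves", "body": {
  "plan": [
    [0.7,[3,0,-1.5],0],
    [0.7,[2,0,0],0],
    [0.7,[0,0,0],0],
    [0.7,[0,0,0],0]
  ]
}}

```text
time_s: 13.25
position: [0.4634, 0.0416, 0.0224]
orientation: [0.706, 0.03, 0.706, -0.03]
ft_force: [0.1, 0.1, 0.4]
gripper_width: 0.0592
```

{"method": "apply_moves", "body": {
  "newtons": 45,
  "plan": [
    [0.3,[0,0,0],0],
    [0.3,[0,0,0],0],
    [0.3,[0,0,0],0],
    [0.3,[0,0,0],0],
    [0.3,[0,0,0],0]
  ]
}}

```text
time_s: 13.67
position: [0.4637, 0.0416, 0.0227]
orientation: [0.707, 0.03, 0.706, -0.03]
ft_force: [-1.8, 0.8, 4.2]
gripper_width: 0.035
```

```bash
python3 - <<'E'
from seg import *
s=state();print(s["time_s"],s["position"],s["ft_force"],s["torque"],s["gripper_width"],Rt()[:,1:],s["dq"].round(3))
E
```

```text
13.6667 [0.46365459 0.04161724 0.02267888] [-1.77320768  0.77831612  4.22708381] [0.13825703 0.26581901 0.00276684] 0.03504856234229248 [[ 8.46339382e-02  9.96412069e-01]
 [ 9.96412109e-01 -8.46339557e-02]
 [ 7.26573062e-05  2.86805890e-04]] [-0.001 -0.002  0.001  0.    -0.001  0.001]
```

{"method": "apply_moves", "body": {
  "plan": [
    [0.3,[-2,0,0],0],
    [0.3,[-3,0,0],0],
    [0.3,[0,0,0],0]
  ]
}}

```text
time_s: 13.92
position: [0.4632, 0.0416, 0.0273]
orientation: [0.706, 0.03, 0.707, -0.03]
ft_force: [-0.6, -0.2, -3.4]
gripper_width: 0.0356
```

{"method": "apply_moves", "body": {
  "plan": [
    [0.3,[-15,0,0],0],
    [0.3,[-25,0,0],0],
    [0.3,[-30,0,0],0.015],
    [0.3,[-20,0,0],0.014],
    [0.3,[0,2,20],0]
  ]
}}

```text
time_s: 14.33
position: [0.4843, 0.0413, 0.1215]
orientation: [0.708, 0.04, 0.704, -0.041]
ft_force: [0.4, -1.0, -3.4]
gripper_width: 0.0349
```

{"method": "apply_moves", "body": {
  "plan": [
    [0.3,[0,3,25],0],
    [0.3,[0,4,30],0],
    [0.3,[0,3,20],0],
    [0.3,[0,1,10],0],
    [0.3,[0,0,0],0]
  ]
}}

```text
time_s: 14.75
position: [0.5709, 0.0423, 0.117]
orientation: [0.706, 0.04, 0.706, -0.04]
ft_force: [-0.6, 0.1, -3.0]
gripper_width: 0.0353
```

{"method": "apply_moves", "body": {
  "plan": [
    [0.3,[0,0,0],0],
    [0.3,[0,0,0],0],
    [0.3,[0,0,0],0]
  ]
}}

```text
time_s: 15.0
position: [0.5681, 0.0427, 0.1169]
orientation: [0.705, 0.04, 0.706, -0.04]
ft_force: [0.0, 0.2, -2.7]
gripper_width: 0.0353
```

```bash
python3 - <<'E'
from seg import *
s=state();print(s["time_s"],s["position"],s["ft_force"],s["torque"],s["gripper_width"],Rt()[:,1:],s["dq"].round(3))
ci=camera_info("wrist");p,d=capture("wrist");cv2.imwrite("pics/w8.png",p[:,:,::-1]);np.savez("/tmp/w8.npz",d=d,p=p,**ci)
p,d=capture("scene");cv2.imwrite("pics/s8.png",cv2.resize(p[180:360,160:400,::-1],None,fx=3,fy=3,interpolation=cv2.INTER_CUBIC))
E
```

```text
15.0 [0.56812489 0.04269396 0.11690181] [ 0.04858301  0.22677319 -2.66003656] [-0.00288046  0.0228107  -0.05231944] 0.035325433354331345 [[ 1.13573198e-01  9.93528679e-01]
 [ 9.93529631e-01 -1.13573045e-01]
 [ 3.19353575e-05 -1.38814617e-03]] [-0.001 -0.004 -0.005 -0.001 -0.003 -0.002]
```

View pics/w8.png

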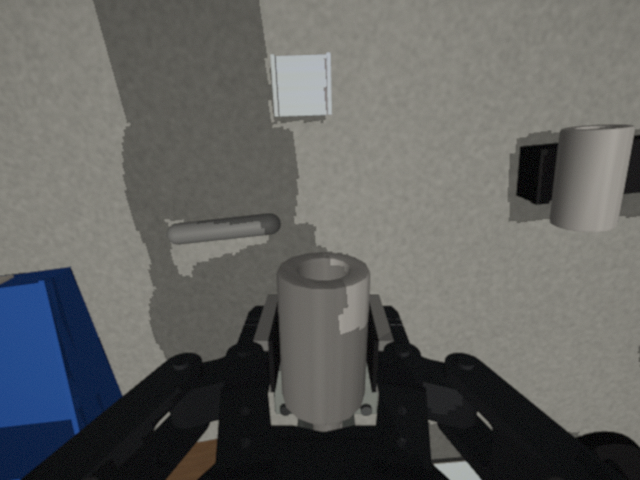

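View pics/s8.png

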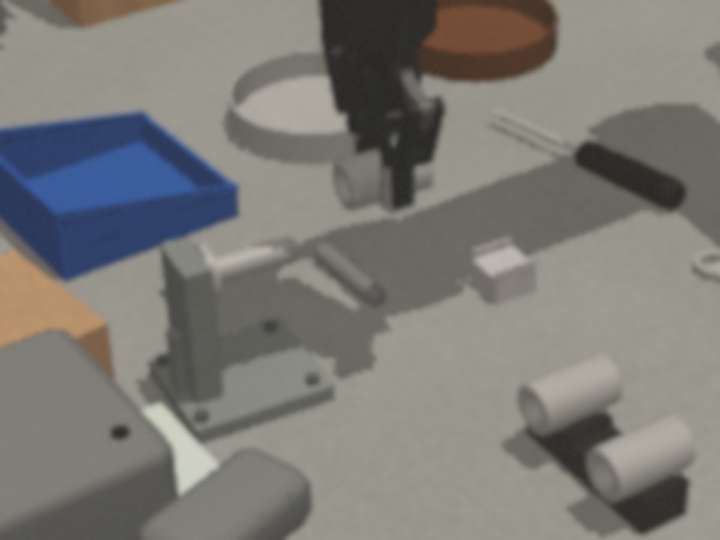

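The wrist view shows the sleeve held by its sides, with its bore at (325,268) and its axis along the tool z. I'll measure it against the pin line.

```bash
python3 - <<'E'
from seg import *
P,p,d,ci=load("/tmp/w8.npz")
s=state();M=Rt();t=s["position"]
u=(P-t)@M  # tool coords
k=(d>0)&(u[...,0]<-.019+.004)&(u[...,0]>-.045)&(abs(u[...,1])<.0155)&(abs(u[...,2])<.032)
U=u[k];print(len(U))
# cylinder about tool z: fit x0,y0, slopes
f=least_squares(lambda a:np.hypot(U[:,0]-a[0]-a[2]*U[:,2],U[:,1]-a[1]-a[3]*U[:,2])-.018,[-.018,0,0,0],loss="soft_l1",f_scale=.001)
print("tool-frame x,y at z=0, slopes dx/dz,dy/dz",f.x.round(4),U[:,2].min(),U[:,2].max())
for z in(-.015,0,.015):
    print(z,t+M@np.array([f.x[0]+f.x[2]*z,f.x[1]+f.x[3]*z,z]))
c=t+M@np.array([f.x[0],f.x[1],0]);print("pin line y at x",.0339-.1138*(c[0]-.665),"c",c, "pin yaw",np.arctan(.1138),"tool yaw",np.arctan2(-M[1,2],M[0,2]))
E
```

```text
11683
tool-frame x,y at z=0, slopes dx/dz,dy/dz [-0.0171 -0.0003 -0.0067  0.0009] -0.029956798646077705 0.0314086984480595
-0.015 [0.55357471 0.04401967 0.13426101]
0 [0.56847932 0.04233024 0.13435389]
0.015 [0.58338393 0.04064081 0.13444677]
pin line y at x 0.044884053356279256 c [0.56847932 0.04233024 0.13435389] pin yaw 0.11331252885287241 tool yaw 0.11379582934748259
```

{"method": "apply_moves", "body": {
  "plan": [
    [0.3,[12,2.5,5],0],
    [0.3,[12,0,10],0],
    [0.3,[8,0,5],0],
    [0.3,[2,0,0],0],
    [0.3,[0,0,0],0]
  ]
}}

```text
time_s: 15.52
position: [0.5885, 0.0428, 0.0825]
orientation: [0.705, 0.04, 0.707, -0.04]
ft_force: [-0.0, 1.2, -3.2]
gripper_width: 0.0349
```

{"method": "apply_moves", "body": {
  "plan": [
    [0.3,[0,0,0],0],
    [0.3,[0,0,0],0],
    [0.3,[0,0,0],0]
  ]
}}

```text
time_s: 15.77
position: [0.5896, 0.0428, 0.0841]
orientation: [0.706, 0.04, 0.706, -0.04]
ft_force: [0.1, -0.7, -3.2]
gripper_width: 0.035
```

```bash
cat > held.py <<'E'
from seg import *
def held(fn=None):
    s=state();M=Rt();t=s["position"];ci=camera_info("wrist");p,d=capture("wrist");P=cloud("",d,ci)
    if fn: cv2.imwrite(fn,p[:,:,::-1])
    u=(P-t)@M
    k=(d>0)&(u[...,0]<-.015)&(u[...,0]>-.045)&(abs(u[...,1])<.0155)&(abs(u[...,2])<.032)
    U=u[k]
    f=least_squares(lambda a:np.hypot(U[:,0]-a[0]-a[2]*U[:,2],U[:,1]-a[1]-a[3]*U[:,2])-.018,[-.018,0,0,0],loss="soft_l1",f_scale=.001).x
    c=t+M@np.array([f[0],f[1],0]);a=M@np.array([f[2],f[3],1])
    print("t",s["time_s"],"tcp",t.round(4),"F",s["ft_force"].round(1),"fit",f.round(4),"c",c.round(4),"axis",a.round(4),"dq",abs(s["dq"]).max().round(3),"w",round(s["gripper_width"],4))
    py=.0339-.1138*(c[0]-.665)
    print("tool move: y",(py-c[1])*1000,"down",(c[2]-.1003)*1000,"sleeve front to tip",(.6345-c[0]-.0298)*1000, "to home",(.6663-c[0])*1000)
E
python3 - <<'E'
from held import *
held("pics/w9.png")
p,d=capture("scene");cv2.imwrite("pics/s9.png",cv2.resize(p[200:330,180:340,::-1],None,fx=5,fy=4.6,interpolation=cv2.INTER_CUBIC)); np.save("/tmp/s9d.npy",d)
E
```

```text
t 15.7667 tcp [0.5896 0.0428 0.0841] F [ 0.1 -0.7 -3.2] fit [-0.0175 -0.0003 -0.008  -0.0002] c [0.5896 0.0425 0.1016] axis [ 0.9935 -0.1137  0.0092] dq 0.003 w 0.035
tool move: y 0.02656456633978732 down 1.2677448115231693 sleeve front to tip 15.111378004785507 to home 76.71137800478556
```

View pics/s9.png

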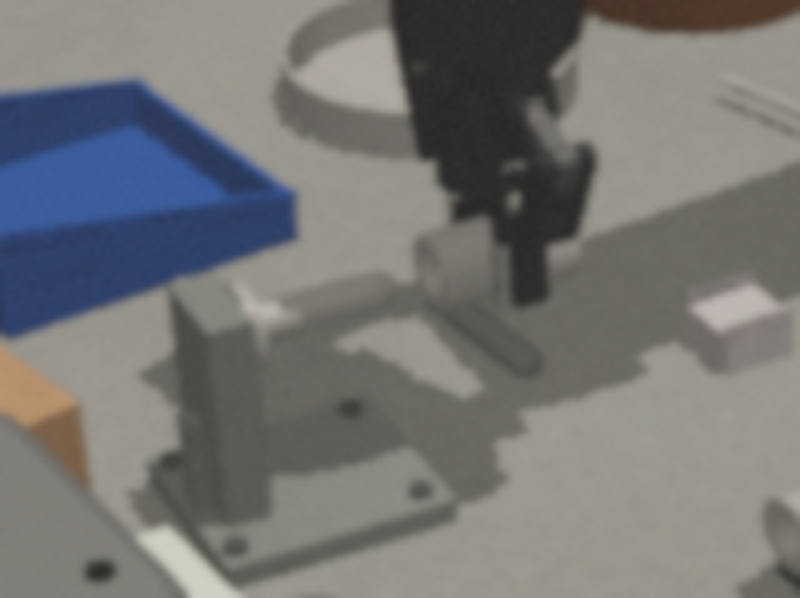

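{"method": "apply_moves", "body": {
  "plan": [
    [0.3,[1.2,0,4],0],
    [0.3,[0,0,5],0],
    [0.3,[0,0,3],0],
    [0.3,[0,0,0],0],
    [0.3,[0,0,0],0]
  ]
}}

```text
time_s: 16.28
position: [0.6016, 0.0413, 0.0821]
orientation: [0.706, 0.04, 0.706, -0.04]
ft_force: [-0.4, -0.4, -3.2]
gripper_width: 0.0351
```

```bash
python3 - <<'E'
from held import *
held("pics/w10.png")
E
```

```text
t 16.2833 tcp [0.6016 0.0413 0.0821] F [-0.4 -0.4 -3.2] fit [-0.0175 -0.0003 -0.0074  0.    ] c [0.6016 0.041  0.0996] axis [ 0.9935 -0.1136  0.0075] dq 0.013 w 0.0351
tool move: y 0.09263734450138533 down -0.7243403937924053 sleeve front to tip 3.1113411707779854 to home 64.71134117077804
```

{"method": "apply_moves", "body": {
  "plan": [
    [0.3,[-0.5,0,4],0],
    [0.3,[0,0,4],0],
    [0.3,[0,0,4],0],
    [0.3,[0,0,0],0]
  ]
}}

```text
time_s: 16.67
position: [0.6143, 0.0398, 0.0829]
orientation: [0.706, 0.04, 0.706, -0.04]
ft_force: [0.5, 0.4, -3.4]
gripper_width: 0.0349
```

{"method": "apply_moves", "body": {
  "plan": [
    [0.3,[0,0,3],0],
    [0.3,[0,0,3],0],
    [0.3,[0,0,3],0],
    [0.3,[0,0,0],0]
  ]
}}

```text
time_s: 17.0
position: [0.6229, 0.0389, 0.0828]
orientation: [0.706, 0.04, 0.706, -0.04]
ft_force: [0.2, 0.9, -3.4]
gripper_width: 0.0349
```

```bash
python3 - <<'E'
from held import *
held("pics/w11.png")
print(state()["torque"])
E
```

```text
t 17.0 tcp [0.6229 0.0389 0.0828] F [ 0.2  0.9 -3.4] fit [-0.0174 -0.0003 -0.0077  0.0002] c [0.6228 0.0386 0.1002] axis [ 0.9935 -0.1135  0.0084] dq 0.014 w 0.0349
tool move: y 0.13130190443970402 down -0.09489028046354153 sleeve front to tip -18.116145003055202 to home 43.48385499694485
[ 0.04916694 -0.04069563 -0.03303246]
```

{"method": "apply_moves", "body": {
  "plan": [
    [0.3,[0,0,2],0],
    [0.3,[0,0,2],0],
    [0.3,[0,0,0],0]
  ]
}}

```text
time_s: 17.3
position: [0.6266, 0.0385, 0.0828]
orientation: [0.706, 0.04, 0.706, -0.04]
ft_force: [-0.4, 0.7, -3.6]
gripper_width: 0.0352
```

{"method": "apply_moves", "body": {
  "plan": [
    [0.3,[0,0,1.5],0],
    [0.3,[0,0,1.5],0],
    [0.3,[0,0,0],0]
  ]
}}

```text
time_s: 17.55
position: [0.6294, 0.0382, 0.0827]
orientation: [0.706, 0.04, 0.706, -0.04]
ft_force: [-0.5, -0.4, -3.1]
gripper_width: 0.0354
```

{"method": "apply_moves", "body": {
  "plan": [
    [0.3,[0,0,1],0],
    [0.3,[0,0,1],0],
    [0.3,[0,0,0],0]
  ]
}}

```text
time_s: 17.8
position: [0.6313, 0.0379, 0.0827]
orientation: [0.706, 0.04, 0.706, -0.04]
ft_force: [-1.2, 0.4, -3.4]
gripper_width: 0.0349
```

{"method": "apply_moves", "body": {
  "plan": [
    [0.3,[0,0,1.5],0],
    [0.3,[0,0,1.5],0],
    [0.3,[0,0,0],0]
  ]
}}

```text
time_s: 18.05
position: [0.6345, 0.0376, 0.0827]
orientation: [0.706, 0.04, 0.706, -0.04]
ft_force: [-0.3, -0.6, -3.2]
gripper_width: 0.0353
```

{"method": "apply_moves", "body": {
  "plan": [
    [0.3,[0,0,2],0],
    [0.3,[0,0,2],0],
    [0.3,[0,0,0],0]
  ]
}}

```text
time_s: 18.3
position: [0.6386, 0.0371, 0.0828]
orientation: [0.706, 0.04, 0.706, -0.04]
ft_force: [0.2, 0.6, -2.6]
gripper_width: 0.0351
```

```bash
python3 - <<'E'
from held import *
held("pics/w12.png")
p,d=capture("scene");cv2.imwrite("pics/s12.png",cv2.resize(p[200:330,180:340,::-1],None,fx=5,fy=4.6,interpolation=cv2.INTER_CUBIC))
E
```

```text
t 18.3 tcp [0.6386 0.0371 0.0828] F [ 0.2  0.6 -2.6] fit [-0.0174 -0.0003 -0.0074 -0.0001] c [0.6385 0.0368 0.1002] axis [ 0.9935 -0.1137  0.008 ] dq 0.008 w 0.0351
tool move: y 0.1094978670713384 down -0.11585006118158825 sleeve front to tip -33.83241504289242 to home 27.767584957107626
```

View pics/s12.png

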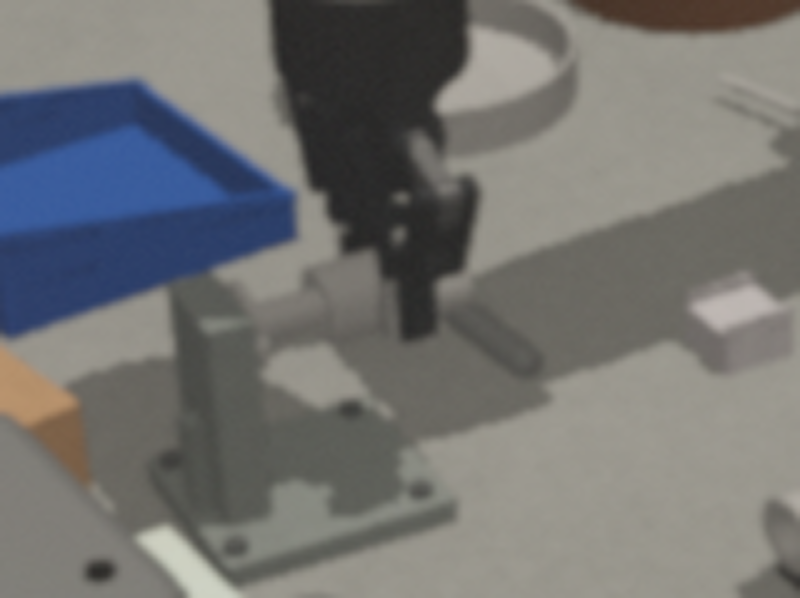

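View pics/w12.png

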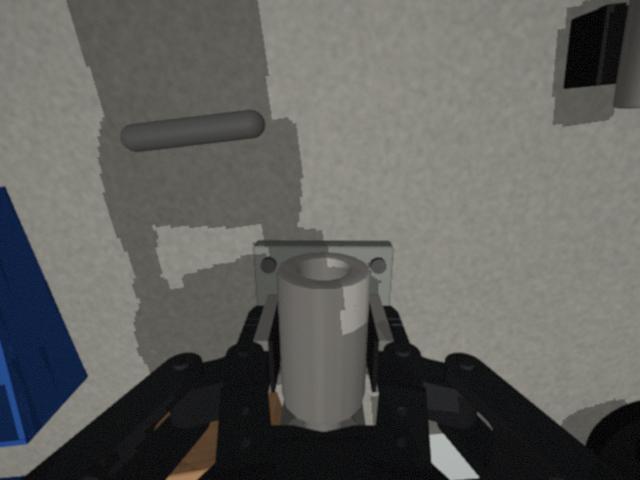

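The scene view shows the pin well inside the sleeve, whose front rim is at (320,295). It is 34 mm in with no resistance and no slip, so the bore is clear past the ridge depth. Continuing to the shoulder.

{"method": "apply_moves", "body": {
  "plan": [
    [0.3,[0,0,4],0],
    [0.3,[0,0,4],0],
    [0.3,[0,0,4],0],
    [0.3,[0,0,0],0]
  ]
}}

```text
time_s: 18.73
position: [0.651, 0.0356, 0.0829]
orientation: [0.706, 0.04, 0.706, -0.04]
ft_force: [0.2, -0.2, -3.4]
gripper_width: 0.0351
```

{"method": "apply_moves", "body": {
  "plan": [
    [0.3,[0,0,4],0],
    [0.3,[0,0,4],0],
    [0.3,[0,0,2],0],
    [0.3,[0,0,0],0]
  ]
}}

```text
time_s: 19.07
position: [0.6605, 0.0346, 0.0827]
orientation: [0.706, 0.04, 0.706, -0.04]
ft_force: [0.1, -0.1, -3.4]
gripper_width: 0.0352
```

```bash
python3 - <<'E'
from held import *
held("pics/w13.png")
E
```

```text
t 19.0667 tcp [0.6605 0.0346 0.0827] F [ 0.1 -0.1 -3.4] fit [-0.0174 -0.0003 -0.0072  0.0001] c [0.6605 0.0343 0.1001] axis [ 0.9935 -0.1135  0.0077] dq 0.014 w 0.0352
tool move: y 0.1465133679500949 down -0.15286001441518204 sleeve front to tip -55.76834105129719 to home 5.831658948702856
```

{"method": "apply_moves", "body": {
  "plan": [
    [0.3,[0,0,2],0],
    [0.3,[0,0,1.5],0],
    [0.3,[0,0,0],0]
  ]
}}

```text
time_s: 19.37
position: [0.6637, 0.0343, 0.0827]
orientation: [0.706, 0.04, 0.706, -0.04]
ft_force: [0.1, 0.5, -2.8]
gripper_width: 0.035
```

{"method": "apply_moves", "body": {
  "plan": [
    [0.3,[0,0,1],0],
    [0.3,[0,0,0],0]
  ]
}}

```text
time_s: 19.53
position: [0.6645, 0.0342, 0.0827]
orientation: [0.706, 0.04, 0.706, -0.04]
ft_force: [0.6, -0.5, -2.1]
gripper_width: 0.0349
```

{"method": "apply_moves", "body": {
  "plan": [
    [0.3,[0,0,1],0],
    [0.3,[0,0,0],0]
  ]
}}

```text
time_s: 19.7
position: [0.6655, 0.0341, 0.0827]
orientation: [0.706, 0.04, 0.706, -0.04]
ft_force: [0.3, -0.1, -3.4]
gripper_width: 0.0351
```

{"method": "apply_moves", "body": {
  "plan": [
    [0.3,[0,0,0.7],0],
    [0.3,[0,0,0],0]
  ]
}}

```text
time_s: 19.87
position: [0.6662, 0.034, 0.0827]
orientation: [0.706, 0.04, 0.706, -0.04]
ft_force: [0.6, 0.7, -4.7]
gripper_width: 0.035
```

{"method": "apply_moves", "body": {
  "plan": [
    [0.3,[0,0,0.7],0],
    [0.3,[0,0,0],0]
  ]
}}

```text
time_s: 20.03
position: [0.6668, 0.0339, 0.0826]
orientation: [0.706, 0.04, 0.706, -0.04]
ft_force: [-0.9, 0.4, -3.1]
gripper_width: 0.0347
```

{"method": "apply_moves", "body": {
  "plan": [
    [0.3,[0,0,0.7],0],
    [0.3,[0,0,0],0]
  ]
}}

```text
time_s: 20.2
position: [0.6668, 0.0339, 0.0825]
orientation: [0.705, 0.04, 0.707, -0.04]
ft_force: [-4.8, -0.1, -1.7]
gripper_width: 0.0351
```

{"method": "apply_moves", "body": {
  "plan": [
    [0.3,[0,0,0.6],0],
    [0.3,[0,0,0],0],
    [0.3,[0,0,0],0]
  ]
}}

```text
time_s: 20.45
position: [0.6668, 0.034, 0.0825]
orientation: [0.705, 0.04, 0.707, -0.04]
ft_force: [-6.6, -0.3, 1.2]
gripper_width: 0.035
```

```bash
python3 - <<'E'
from held import *
held("pics/w14.png")
p,d=capture("scene");cv2.imwrite("pics/s14.png",cv2.resize(p[200:330,180:340,::-1],None,fx=5,fy=4.6,interpolation=cv2.INTER_CUBIC))
E
```

```text
t 20.45 tcp [0.6668 0.034  0.0825] F [-6.6 -0.3  1.2] fit [-0.0174 -0.0003 -0.0202 -0.0022] c [0.6669 0.0337 0.0999] axis [ 0.9933 -0.1157  0.017 ] dq 0.001 w 0.035
tool move: y 0.03530483591609318 down -0.42402954693640527 sleeve front to tip -62.15887077431654 to home -0.5588707743164889
```

View pics/s14.png

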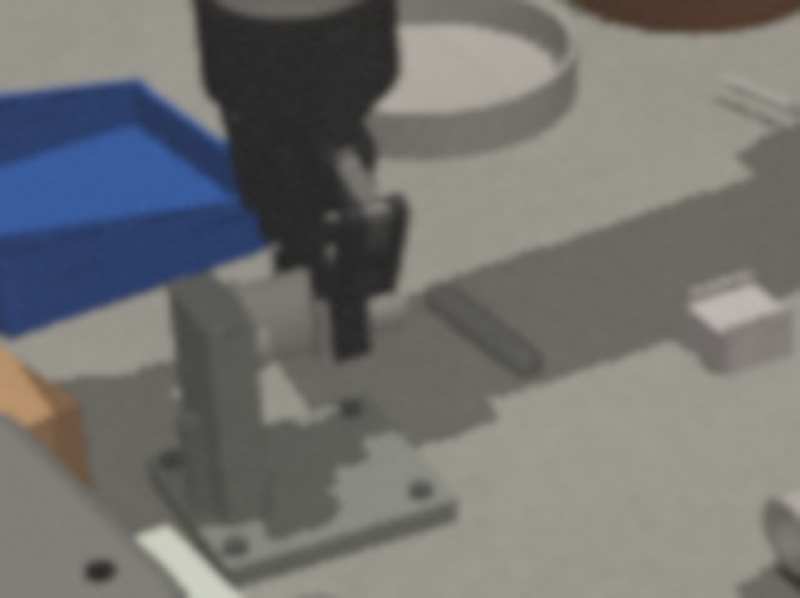

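The sleeve is home: its front face meets the shoulder at (255,320) in the crop, the tool stopped at the predicted pin_home (within 0.6 mm), and the push was about 7 N. I'll draw it straight off along the pin.

{"method": "apply_moves", "body": {
  "plan": [
    [0.3,[0,0,-3],0],
    [0.3,[0,0,-5],0],
    [0.3,[0,0,-7],0],
    [0.3,[0,0,-7],0],
    [0.3,[0,0,-7],0]
  ]
}}

```text
time_s: 20.97
position: [0.6385, 0.0372, 0.0826]
orientation: [0.706, 0.04, 0.706, -0.04]
ft_force: [1.5, 0.4, -2.9]
gripper_width: 0.0353
```

{"method": "apply_moves", "body": {
  "plan": [
    [0.3,[0,0,-7],0],
    [0.3,[0,0,-8],0],
    [0.3,[0,0,-8],0],
    [0.3,[0,0,-8],0],
    [0.3,[0,0,-8],0]
  ]
}}

```text
time_s: 21.38
position: [0.5997, 0.0416, 0.0827]
orientation: [0.706, 0.04, 0.706, -0.04]
ft_force: [-0.0, -0.5, -2.9]
gripper_width: 0.0353
```

{"method": "apply_moves", "body": {
  "plan": [
    [0.3,[0,0,-10],0],
    [0.3,[0,0,-15],0],
    [0.3,[-10,0,0],0],
    [0.3,[-20,0,0],0],
    [0.3,[0,0,0],0]
  ]
}}

```text
time_s: 21.8
position: [0.5787, 0.044, 0.1173]
orientation: [0.709, 0.04, 0.703, -0.04]
ft_force: [1.9, -0.3, -2.1]
gripper_width: 0.035
```

```bash
python3 - <<'E'
from held import *
held("pics/w15.png")
p,d=capture("top");P=cloud("top",d);cv2.imwrite("pics/t15.png",p[:,:,::-1])
print(d[254,438])
Q=P[220:290,400:476].reshape(-1,3);Q=Q[(Q[:,2]>.018)&(Q[:,2]<.05)]
print(len(Q),cv2.minEnclosingCircle((Q[:,:2]*1000).astype(np.float32)))
A=np.c_[2*Q[:,:2],np.ones(len(Q))];x=np.linalg.lstsq(A,(Q[:,:2]**2).sum(1),rcond=None)[0];print(x[:2],np.sqrt(x[2]+x[0]**2+x[1]**2))
E
```

```text
t 21.8 tcp [0.5787 0.044  0.1173] F [ 1.9 -0.3 -2.1] fit [-0.0175 -0.0003 -0.0077  0.0001] c [0.5786 0.0437 0.1347] axis [ 0.9935 -0.1133  0.0158] dq 0.064 w 0.035
tool move: y 0.01742098109618756 down 34.435145963920746 sleeve front to tip 26.135423220273562 to home 87.73542322027362
1.286908
380 ((444.2674865722656, -253.03944396972656), 75.36323547363281)
[ 0.44353136 -0.25255119] 0.07298764434905144
```

View pics/t15.png

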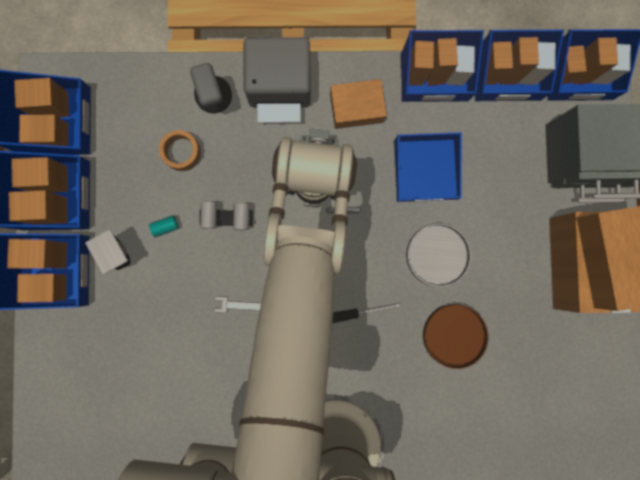

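Drawn off. The steel dish, at (438,254) in the top view, is centred at (0.444, -0.253). The other two sleeves remain in the rack at (208,215) and (242,215). Moving over the dish.

{"method": "apply_moves", "body": {
  "plan": [
    [0.3,[-15,-15,-5],0],
    [0.3,[-15,-30,-10],0],
    [0.3,[0,-38,-12],0],
    [0.3,[0,-38,-12],0],
    [0.3,[0,-38,-12],0]
  ]
}}

```text
time_s: 22.32
position: [0.5061, -0.109, 0.1421]
orientation: [0.706, 0.04, 0.706, -0.04]
ft_force: [1.1, -0.8, -3.6]
gripper_width: 0.0351
```

{"method": "apply_moves", "body": {
  "plan": [
    [0.3,[0,-38,-12],0],
    [0.3,[0,-38,-12],0],
    [0.3,[0,-38,-12],0],
    [0.3,[0,-25,-9],0],
    [0.3,[0,-12,-4],0]
  ]
}}

```text
time_s: 22.73
position: [0.4394, -0.2553, 0.142]
orientation: [0.706, 0.041, 0.706, -0.042]
ft_force: [0.2, 0.0, -4.2]
gripper_width: 0.0351
```

{"method": "apply_moves", "body": {
  "plan": [
    [0.3,[0,0,0],0],
    [0.3,[0,0,0],0],
    [0.3,[0,0,0],0],
    [0.3,[0,0,0],0]
  ]
}}

```text
time_s: 23.07
position: [0.4416, -0.2509, 0.1423]
orientation: [0.706, 0.04, 0.706, -0.039]
ft_force: [0.7, 0.4, -3.8]
gripper_width: 0.0348
```

```bash
python3 - <<'E'
from held import *
held("pics/w16.png")
p,d=capture("scene");cv2.imwrite("pics/s16.png",p[:,:,::-1])
E
```

```text
t 23.0667 tcp [ 0.4416 -0.2509  0.1423] F [ 0.7  0.4 -3.8] fit [-0.0175 -0.0003 -0.0074 -0.001 ] c [ 0.4416 -0.2512  0.1598] axis [ 0.9936 -0.1127  0.007 ] dq 0.004 w 0.0348
tool move: y 310.5307041378928 down 59.45577985816619 sleeve front to tip 163.1109784549582 to home 224.71097845495825
```

View pics/w16.png

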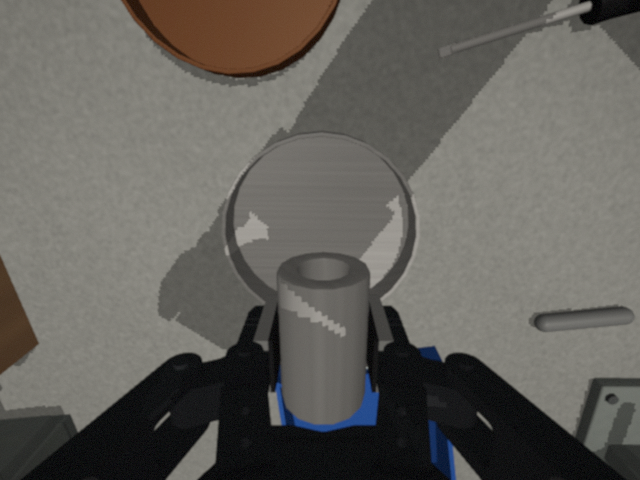

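View pics/s16.png

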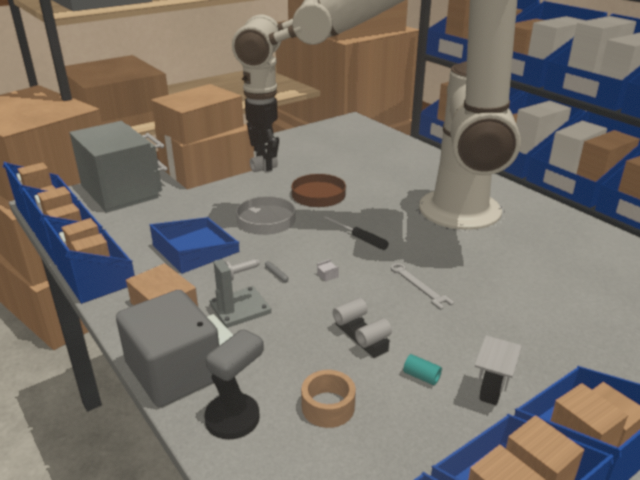

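```bash
python3 - <<'E'
from h import *
for px in ((321,133),(226,225),(416,225)): print(ray("wrist",px,.03))
print(Rt()[:,1:], state()["position"])
E
```

```text
[ 0.36989552 -0.24465026  0.03      ]
[ 0.42776085 -0.32300442  0.03      ]
[ 0.44369402 -0.18140469  0.03      ]
[[ 1.11670160e-01  9.93745319e-01]
 [ 9.93745262e-01 -1.11670106e-01]
 [ 3.59247154e-04 -1.67571080e-04]] [ 0.44162786 -0.25114923  0.14247308]
```

{"method": "apply_moves", "body": {
  "plan": [
    [0.3,[20,-1.5,3],0],
    [0.3,[28,0,0],0],
    [0.3,[28,0,0],0],
    [0.3,[22,0,0],0],
    [0.3,[12,0,0],0]
  ]
}}

```text
time_s: 23.58
position: [0.4427, -0.252, 0.0298]
orientation: [0.705, 0.041, 0.707, -0.039]
ft_force: [-0.5, 0.6, -3.4]
gripper_width: 0.0351
```

{"method": "apply_moves", "body": {
  "plan": [
    [0.3,[8,0,0],0],
    [0.3,[4,0,0],0],
    [0.3,[0,0,0],0],
    [0.3,[0,0,0],0]
  ]
}}

```text
time_s: 23.92
position: [0.4448, -0.2548, 0.0218]
orientation: [0.707, 0.04, 0.705, -0.041]
ft_force: [0.6, -0.4, -3.1]
gripper_width: 0.0351
```

{"method": "apply_moves", "body": {
  "plan": [
    [0.3,[6,0,0],0],
    [0.3,[5,0,0],0],
    [0.3,[3,0,0],0],
    [0.3,[0,0,0],0],
    [0.3,[0,0,0],0]
  ]
}}

```text
time_s: 24.33
position: [0.4438, -0.254, 0.0064]
orientation: [0.706, 0.04, 0.706, -0.04]
ft_force: [-0.1, -0.3, -3.6]
gripper_width: 0.0353
```

{"method": "apply_moves", "body": {
  "plan": [
    [0.3,[1,0,0],0],
    [0.3,[0,0,0],0]
  ]
}}

```text
time_s: 24.5
position: [0.444, -0.2542, 0.0057]
orientation: [0.706, 0.04, 0.706, -0.04]
ft_force: [0.4, 0.1, -2.8]
gripper_width: 0.035
```

{"method": "apply_moves", "body": {
  "plan": [
    [0.3,[0.7,0,0],0],
    [0.3,[0,0,0],0],
    [0.3,[0,0,0],0]
  ]
}}

```text
time_s: 24.75
position: [0.444, -0.2542, 0.005]
orientation: [0.706, 0.04, 0.706, -0.04]
ft_force: [-0.1, -0.5, -2.9]
gripper_width: 0.0351
```

{"method": "apply_moves", "body": {
  "plan": [
    [0.3,[0.6,0,0],0],
    [0.3,[0,0,0],0],
    [0.3,[0,0,0],0]
  ]
}}

```text
time_s: 25.0
position: [0.4441, -0.2542, 0.0047]
orientation: [0.706, 0.04, 0.706, -0.04]
ft_force: [-1.6, 1.3, 1.3]
gripper_width: 0.0351
```

{"method": "apply_moves", "body": {
  "plan": [
    [0.5,[0,0,0],0],
    [0.5,[0,0,0],0],
    [0.6,[0,0,0],0],
    [0.6,[0,0,0],0],
    [0.6,[0,0,0],0]
  ]
}}

```text
time_s: 25.42
position: [0.4441, -0.2543, 0.0045]
orientation: [0.706, 0.04, 0.706, -0.04]
ft_force: [-0.7, -0.3, 0.1]
gripper_width: 0.0517
```

{"method": "apply_moves", "body": {
  "plan": [
    [0.6,[-8,0,0],0],
    [0.6,[-15,0,0],0],
    [0.6,[-25,0,0],0],
    [0.6,[-35,0,0],0],
    [0.6,[-35,0,0],0]
  ]
}}

```text
time_s: 25.83
position: [0.4433, -0.2535, 0.1235]
orientation: [0.705, 0.041, 0.706, -0.04]
ft_force: [0.4, -0.9, 0.4]
gripper_width: 0.0512
```

{"method": "apply_moves", "body": {
  "plan": [
    [0.6,[-30,0,0],0],
    [0.6,[0,0,0],0],
    [0.6,[0,0,0],0],
    [0.6,[0,0,0],0],
    [0.6,[0,0,0],0]
  ]
}}

```text
time_s: 26.25
position: [0.4431, -0.2533, 0.1508]
orientation: [0.705, 0.041, 0.707, -0.04]
ft_force: [-1.0, 0.6, 0.2]
gripper_width: 0.0511
```

```bash
python3 - <<'E'
from h import *
s=state();print(s["time_s"],s["position"],s["ft_force"],s["dq"].round(3))
p,d=capture("wrist");P=cloud("wrist",d);cv2.imwrite("pics/w17.png",p[:,:,::-1])
k=(d>0)&(P[...,2]>.033)&(P[...,2]<.05)&(np.hypot(P[...,0]-.444,P[...,1]+.253)<.07);print(k.sum(),P[k].mean(0),P[k].min(0),P[k].max(0))
p,d=capture("scene");cv2.imwrite("pics/s17.png",p[:,:,::-1])
E
```

```text
26.25 [ 0.44306339 -0.25331657  0.15083753] [-0.97110361  0.56000768  0.17184944] [ 0.002  0.008  0.003 -0.002  0.     0.001]
2748 [ 0.44292815 -0.25469198  0.0380014 ] [ 0.41366665 -0.2717608   0.0330008 ] [ 0.47563846 -0.23703914  0.04189796]
```

View pics/w17.png

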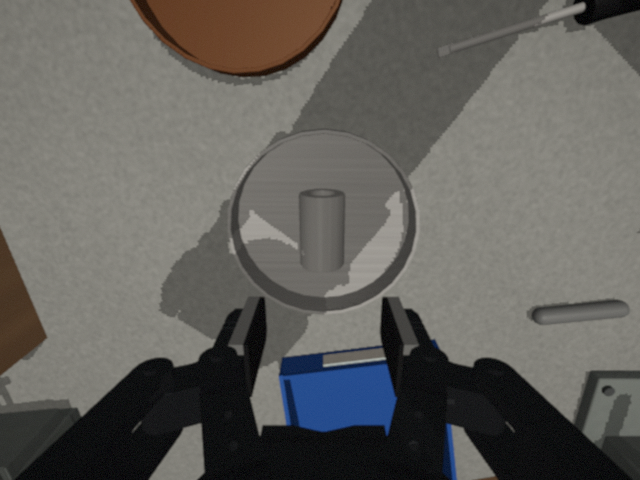

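View pics/s17.png

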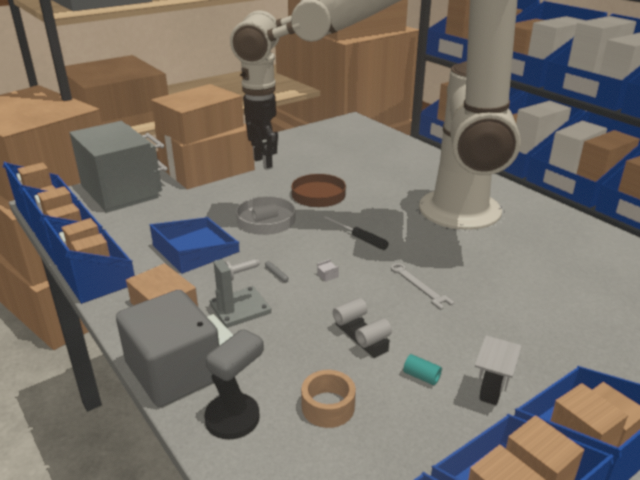

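The wrist view shows the sleeve lying still in the centre of the steel dish at (322,230). In the scene view the other two sleeves are still in the rack at (350,311) and (374,333), and the gripper is clear. Handing in.

```bash
python3 -c "
from plant import *
print(hand_in())"
```

```text
the job is handed in; nothing more can be done
None
```

I gauged the middle sleeve, it went fully home, and it now lies in the round steel dish. The job was handed in at about 26 s, and hand-in gives no verdict.

- **Rest:** I pinched the sleeve by its end faces, laid it level on the aluminium rest, let go, and took it again by its sides.
- **Gauge pin:** It slid past the 24 mm ridge depth without resistance. It stopped against the shoulder within 0.6 mm of the expected home position, at about 7 N, so the bore is clear. I then drew it straight off.
- **Last checks:** The final pictures showed the sleeve lying at the dish centre, the other two sleeves still in the rack, the gauge and look-alikes in place, and the gripper clear about 15 cm up. No check failed. The one small disagreement was that the gripper read about 35 mm on the 36 mm sleeve; a trial lift showed it was holding the sleeve freely and had not caught the rest.

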